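# Tidy the nightstand: stack in the valet tray, spent cells into the jar

### The job

Tidy the nightstand for the night: seat the spectacle case flat in the pocket of the wooden valet tray, then stack whichever of the lozenge tin, earbud case and round salve tin are out on top of it, one on another, all lying flat and centred over the tray, the widest at the bottom and the smallest on top. Drop every spent flashlight cell through the neck of the glass jar and leave the jar standing. Leave the mug, flashlight, lip balm and binder clip where they are.

Things in the scene. Friction and masses are not known exactly. Their poses are not given: they have to be found in the camera images.
- tray: Walnut valet tray, 200 x 108 mm, 14 mm high, fixed to the top. Origin at the centre of its underside; x runs along its long side, z up. A felt-lined rectangular pocket, 162 mm (x) by 72 mm (y), open upward, is centred in it; the pocket's floor is 6 mm and the tray's upper face 14 mm above the origin.
- jar: Amber glass jar with a narrow neck, standing loose, 0.55 kg. Origin at the centre of its underside, z up along its axis. Body 96 mm across up to 66 mm height, shoulder up to 92 mm, straight neck 47 mm outside and 40 mm inside, mouth at 113 mm height. Inner floor at 6 mm.
- case: Hard spectacle case in dark brown leather, a flat box 156 (x) x 66 (y) x 34 mm (z), flat above and below, about 0.11 kg. Origin at its centre. It lies flat at the start; it fits the tray's pocket with 3 mm to spare on every side, either way round.
- tin: Flat rectangular lozenge tin, bare aluminium, 96 (x) x 62 (y) x 22 mm (z), about 90 g, lying flat. Origin at its centre. May be absent.
- buds: White plastic earbud case with rounded edges, 64 (x) x 48 (y) x 24 mm (z), about 55 g, lying flat. Origin at its centre. May be absent.
- salve: Small round steel salve tin with a knurled screw lid, 42 mm diameter, 18 mm high (z), 40 g, lying flat. Origin at its centre. May be absent.
- mug: White ceramic mug, 80 mm across, 92 mm high, with a handle; a bystander. Origin at the centre of its underside.
- flashlight: Orange plastic flashlight with slide switch, 150 mm long (x), up to 42 mm thick, lying; a bystander. Origin on its axis, at mid length.
- lip_balm: Green lip balm tube standing on end, 16 mm diameter, 66 mm high; a bystander. Origin at the centre of its underside.
- clip: Metal binder clip, 32 mm (y), 17 mm high, with its two wire handles folded out to 38 mm (x), standing on its spine; a bystander. Origin at the centre of its underside.
- cell1: Spent flashlight cell, a cylinder of 17 mm diameter and 34 mm length (along z), black with a brass-coloured band, 18 g, standing on end at the start. Origin at its centre. May be absent.
- cell2: Spent flashlight cell, a cylinder of 17 mm diameter and 34 mm length (along z), black with a brass-coloured band, 18 g, standing on end at the start. Origin at its centre. May be absent.
- cell3: Spent flashlight cell, a cylinder of 17 mm diameter and 34 mm length (along z), black with a brass-coloured band, 18 g, standing on end at the start. Origin at its centre. May be absent.
- cell4: Spent flashlight cell, a cylinder of 17 mm diameter and 34 mm length (along z), black with a brass-coloured band, 18 g, standing on end at the start. Origin at its centre. May be absent.
- cell5: Spent flashlight cell, a cylinder of 17 mm diameter and 34 mm length (along z), black with a brass-coloured band, 18 g, standing on end at the start. Origin at its centre. May be absent.
- cell6: Spent flashlight cell, a cylinder of 17 mm diameter and 34 mm length (along z), black with a brass-coloured band, 18 g, standing on end at the start. Origin at its centre. May be absent.
There are look-alikes about, which are no part of the job. What is shaped like the salve but green or turquoise is not meant. Several things have the shape of the tray; the one meant has the colours described above.

How it is judged:
On the way:
1. the spectacle case is seated in the tray's pocket (horizontal distance between case and tray below 0.006 m and z of case in the frame of tray between 0.018 and 0.026 m and angle between the z axis of case and the z axis of tray, either way round below 0.05 rad and angle between the x axis of case and the x axis of tray, either way round below 0.09 rad), for 0.3 s.
At the end, for the whole second after the job is handed in: Case seated in the pocket within 6 mm; on it those present of tin, earbud case, salve tin, upward in that order, flat, each within 18 mm of the tray's centre. All cells inside the jar, jar upright on the table. Mug, flashlight, lip balm, clip within 40 mm of their start. All at rest (all of step 1 and linear speed of each of case, tin, buds, salve, cell1, cell2, cell3, cell4, cell5, cell6 below 0.02 m/s and horizontal distance between each of tin, buds, salve and tray below 0.018 m and angle between the z axis of each of tin, buds, salve and the z axis of tray, either way round below 0.08 rad and z of tin in the frame of tray between 0.045 and 0.057 m and z of buds in the frame of tray above 0.045 m and z of salve in the frame of tray above 0.063 m and (z of buds in the frame of tin between 0.017 and 0.029 m or z of buds in the frame of tin between -0.029 and -0.017 m) and horizontal distance between each of cell1, cell2, cell3, cell4, cell5, cell6 and jar below 0.045 m and z of cell1 in the frame of jar between 0 and 0.085 m and z of cell2 in the frame of jar between 0 and 0.085 m and z of cell3 in the frame of jar between 0 and 0.085 m and z of cell4 in the frame of jar between 0 and 0.085 m and z of cell5 in the frame of jar between 0 and 0.085 m and z of cell6 in the frame of jar between 0 and 0.085 m and angle between jar's own z axis and vertical below 0.12 rad and height (world z) of jar below 0.01 m and distance of each of mug, flashlight, lip_balm, clip from where it was at the start of the episode below 0.04 m); the robot touches nothing.
It fails at once if the mug is tipped over (angle between mug's own z axis and vertical above 0.7 rad).
It fails at once if the glass jar is tipped over (angle between jar's own z axis and vertical above 0.7 rad).
Of tin, buds, salve only 2 to 3 are there at a start; the rules pass over those that are not, and their reading is None.
Of cell1, cell2, cell3, cell4, cell5, cell6 only 4 to 6 are there at a start; the rules pass over those that are not, and their reading is None.
At some moment in a run one of cell1, cell2, cell3, cell4, cell5, cell6 may be knocked a few centimetres aside while the robot is not near it.
Once in a run the grip may slacken for a moment while it holds something.
It also fails if it takes over 210 s, if anything falls off the work surface, if the arm or the gripper's body presses on something with over 40 N, if the wrist force passes 120 N, or if a joint passes its speed limit or range.

### The arm

A 6-joint arm with a two-finger parallel gripper is mounted at the origin on the work surface. World frame = base frame: x ahead of the robot, y to its left, z up, the work surface at z = 0. Lengths are in m, angles in rad, forces in N, time in s.
With the tool pointing down it reaches from about 0.3 to 0.775 m from the base axis. Payload 14.6 kg.
Tool frame: the origin (TCP) lies on the centre line of the jaws, within the pads' length; the fingertips stand 25 mm ahead of it and the grasp point (between the pads) lies 6 mm ahead of it; y points along the fingers, z is the direction in which the jaws open and shut, and the axes are right-handed (so a half turn about y gives the same grasp; the last joint's range is limited). The gripper opens to 85 mm and grips with 20 to 120 N. Pads are 22 mm wide; open, the fingers measure 114 mm over their backs; the gripper's body (76 mm by 85 mm) begins 54 mm behind the grasp point. The pads swing forward as they close: fully open they stand 13 mm farther back than shut.
Start: joints at [-1.296, 0.3, 1.521, -0, 1.321, -0.067], TCP at [0.184, -0.518, 0.256] pointing down, gripper open.
Joint ranges: [-3.03, 3.03], [-0.79, 2.21], [0.23, 2.52], [-1.04, 4.18], [0, 3.07], [-2.55, 2.55]. Speed limits (rad/s): [2.22, 2.22, 2.57, 3.14, 3.14, 3.14].

### API

Orientations are given as a unit quaternion [x, y, z, w].
In Python, from cell import robot, snapshot, search_frame, mark_of gives the robot as it stands. The module is installed in compiled form; this text tells all that it offers.
- The arm moves only by the tool arm_command, never from a script. Its argument "plan" is a list of rows, each a list of 7 numbers: the turn, a rotation vector about the tool's x, y, z in degrees, then the shift along the tool's x, y, z in cm, then the finger opening in cm, from 0 to 8.54. A call has 1 to 5 rows; each row is the pose to reach, as a shift and turn from the pose commanded when the call began, along the tool's axes at that moment; what a row does not reach only later rows make up. A row lasts 1/8 s, in which the tool goes at most 62.5 mm and 10.7 degrees, less where a joint would pass 70% of its speed; a pose out of reach is approached as far as the arm can. A call with a gripper value outside its range is refused whole. The fingers move at their own pace and stop on an object; the grip force is fixed at half the most. Time passes only in rows, so rows that repeat a pose let the fingers close. It gives the time, the measured TCP pose, the force and the opening at its end, in the units of the state.
- robot.read_state(): the state, without advancing time (a new reading comes with each control period).
- snapshot(name): name is "scene" or "top" or "wrist"; returns a dict with "color" (400x640x3 uint8, red, green, blue), "z_map" (400x640 float32, m along the optical axis (not along the pixel's ray), 0 where there is no reading), "fx", "fy", "cx", "cy" (pixels), "world_from_camera" (4x4, takes a point from camera to world coordinates). Camera axes: x right, y up, looking along -z (the intrinsics and any distortion apply to the point x, -y, -z); pixel columns grow to the right and rows downward; lengths in m; the calibration is good to about 2 mm. A picture is of the moment at which its call begins.
- robot.hand_in(): hands the job in, once; it reports no verdict.
Trained networks look in a picture, given as the dict that the camera call returned (one of the last four; its "shot" number tells which), for a name from the list of things; names that differ only in an ending like _2 or _b are one class to them, and where a whole thing is asked for, a point or a joint stands for the part that bears it (a point fixed in the world has none). Each returns a list of dicts, best first, with "score" (0 to 1); they miss things now and then, are a little off and sometimes report something else, mostly with a low value. They report only what shows in the picture. A call takes as long as a camera call. They do not tell look-alikes from the thing itself.
- search_frame(picture, name): "rect" ([left, top, right, bottom] in pixels, round what is visible of it).
- mark_of(picture, name): "xy" ([column, row] in pixels: a listed point, or the origin of a listed thing).
The state is a dict: "t": time; "q": joint angles; "qd": joint speeds; "tau": joint torques, N m; "tcp_pos": TCP position; "ee_rot": TCP orientation; "ft_force": force on the tool from outside, world axes, zero at the start; "torque": the same for the moment, N m; "finger_gap": finger opening in m.
Only numpy, scipy, OpenCV 4.12 (cv2) and the standard library are available. Lean on these libraries where they do the work, as an engineer would, in place of code of your own. Each camera call takes 0.05 s, during which the arm holds its last target. There are 200 camera calls.

## Working session

There is one attempt and no reset: what is moved stays moved. The work goes in short steps, Python scripts to look and compute and a tool call to move; the robot and the scene stay as the last step left them, time stands still between calls to the robot, and variables do not carry over. Pictures are saved under pics/ and viewed, about 12 in all and at most 16, crops included, and the job is handed in when it is done.

Besides the shell and the picture viewer there is one more tool, called after "Call:" in YAML: its name, and indented under it one key for each argument. arm_command: Moves the arm, as the interface text tells. Its arguments: {"type":"object","properties":{"plan":{"type":"array","items":{"type":"array","items":{"type":"number"}}}},"required":["plan"]}

```bash
mkdir -p pics; cat > h.py <<'E'
import numpy as np, cv2
from cell import robot, snapshot, search_frame, mark_of
from scipy.spatial.transform import Rotation as R
def px2w(s,u,v,z=None):
    """pixel->world using depth, or intersect with plane z"""
    T=np.array(s["world_from_camera"])
    d=np.array([(u-s["cx"])/s["fx"],-(v-s["cy"])/s["fy"],-1.0])
    if z is None:
        return T[:3,:3]@(d*s["z_map"][int(round(v)),int(round(u))])+T[:3,3]
    w=T[:3,:3]@d
    return T[:3,3]+w*(z-T[2,3])/w[2]
def cloud(s):
    T=np.array(s["world_from_camera"]); v,u=np.mgrid[0:400,0:640]; z=s["z_map"]
    p=np.stack([(u-s["cx"])/s["fx"]*z,-(v-s["cy"])/s["fy"]*z,-z],-1)
    return p@T[:3,:3].T+T[:3,3]
def save(s,n,crop=None,k=1):
    im=s["color"][:,:,::-1]
    if crop: im=im[crop[1]:crop[3],crop[0]:crop[2]]
    cv2.imwrite("pics/"+n,cv2.resize(im,None,fx=k,fy=k,interpolation=cv2.INTER_CUBIC))
E
python3 - <<'E'
from h import *
st=robot.read_state(); print({k:np.round(v,3) for k,v in st.items()})
for n in ["top","scene"]:
    s=snapshot(n); save(s,n+"0.png"); print(n,s["fx"],s["cx"],s["cy"],[k for k in s],np.round(s["world_from_camera"],3).tolist())
    np.savez(n+"0.npz",**s)
    for o in ["tray","jar","case","tin","buds","salve","mug","flashlight","lip_balm","clip","cell1"]:
        for m in mark_of(s,o)[:8]:
            if m["score"]>.3:
                u,v=m["xy"]; 
                print(o,round(m["score"],2),np.round(m["xy"]),np.round(px2w(s,u,v),3) if 0<=u<639 and 0<=v<399 else "")
E
```

```text
{'t': np.float64(0.0), 'q': array([-1.296,  0.301,  1.522, -0.   ,  1.321, -0.067]), 'qd': array([ 0.001, -0.   , -0.001, -0.001,  0.   ,  0.   ]), 'tau': array([-1.0000e-03, -5.4350e+01, -3.6179e+01, -0.0000e+00,  4.0000e-03,
        0.0000e+00]), 'tcp_pos': array([ 0.184, -0.518,  0.256]), 'ee_rot': array([-0.12 ,  0.697, -0.696,  0.12 ]), 'ft_force': array([-0.354,  0.068, -0.443]), 'torque': array([-0.006,  0.048, -0.019]), 'finger_gap': np.float64(0.086)}
top 448.3110826261758 325.560693490886 194.58797999821252 ['color', 'z_map', 'fx', 'fy', 'cx', 'cy', 'world_from_camera', 'shot'] [[-0.024, 0.988, -0.15, 0.309], [-1.0, -0.024, 0.001, -0.055], [-0.003, 0.15, 0.989, 1.496], [0.0, 0.0, 0.0, 1.0]]
tray 0.81 [346. 171.] [ 0.614 -0.128  0.007]
tray 0.76 [471. 241.] [ 0.367 -0.532  0.007]
tray 0.74 [401. 287.] [ 0.224 -0.296  0.003]
jar 0.68 [274. 172.] [0.599 0.108 0.09 ]
jar 0.65 [344. 172.] [ 0.611 -0.119  0.006]
case 0.92 [300. 229.] [0.419 0.029 0.034]
case 0.56 [194. 195.] [0.541 0.377 0.03 ]
tin 0.88 [240. 222.] [0.447 0.231 0.016]
buds 0.78 [196. 198.] [0.53  0.374 0.023]
sal
[... 1012 characters left out ...]
38 [345. 113.] [0.366 0.338 0.003]
case 0.66 [280. 264.] [ 0.513 -0.241  0.033]
case 0.6 [313. 175.] [0.431 0.039 0.036]
tin 0.61 [352. 140.] [0.455 0.232 0.025]
buds 0.67 [398. 121.] [0.542 0.387 0.023]
salve 0.56 [241. 343.] [ 0.549 -0.45   0.016]
salve 0.56 [286. 352.] [ 0.651 -0.407  0.017]
mug 0.61 [332. 328.] [ 0.712 -0.299  0.006]
flashlight 0.74 [421. 235.] [0.788 0.043 0.025]
lip_balm 0.67 [439. 152.] [0.709 0.351 0.012]
clip 0.54 [363. 114.] [0.42  0.369 0.003]
cell1 0.49 [233. 294.] [ 0.461 -0.371  0.033]
cell1 0.47 [342. 113.] [0.369 0.308 0.029]
cell1 0.45 [240. 266.] [ 0.428 -0.304  0.032]
cell1 0.4 [280. 262.] [ 0.511 -0.238  0.032]
cell1 0.4 [262. 242.] [ 0.432 -0.215  0.023]
```

```bash
python3 - <<'E'
from h import *
s=dict(np.load("top0.npz")); save(s,"t0.png",(170,90,500,310),2.4)
E
```

```text
(no output)
```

View pics/t0.png

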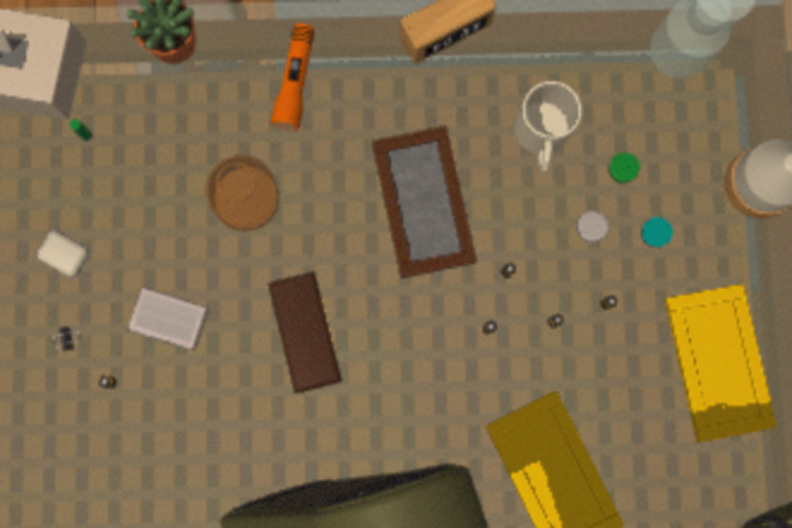

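View pics/scene0.png

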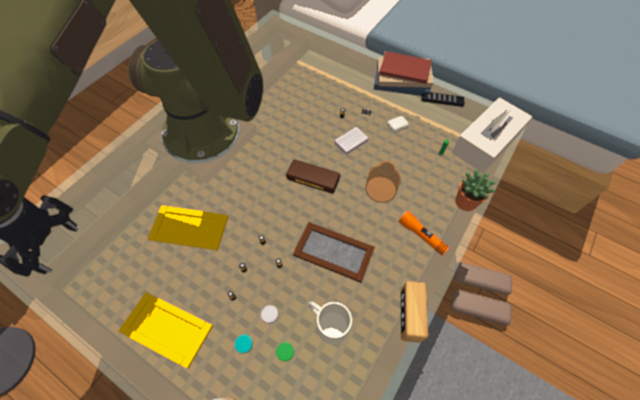

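The walnut tray is the one at crop (425,200); the two yellow ones at (720,360) and (555,460) are look-alikes. The grey-steel salve is at (592,226), with green (624,167) and turquoise (657,232) decoys. There are five cells: four near the tray and one at (107,381). Next I'll measure poses from the point cloud.

```bash
cat >> h.py <<'E'
def down(yaw):
    """tool pointing down, jaws opening along horizontal direction yaw"""
    z=np.array([np.cos(yaw),np.sin(yaw),0]); y=np.array([0,0,-1.]); return R.from_matrix(np.stack([np.cross(y,z),y,z],1))
def plan(pos,yaw=None,st=None,frm=None):
    """turn (deg) and shift (cm) from present pose to pos & jaw yaw (nearest equivalent)"""
    st=st or robot.read_state(); r0=R.from_quat(st["ee_rot"]); p0=np.array(st["tcp_pos"])
    out=None
    for k in range(-2,3):
        if yaw is None: t=r0
        else: t=down(yaw+k*np.pi)
        rv=(r0.inv()*t).as_rotvec(degrees=True)
        if out is None or np.linalg.norm(rv)<np.linalg.norm(out): out=rv
    return np.round(out,1), np.round(r0.inv().apply(np.array(pos)-p0)*100,2)
def show(label,pos,yaw=None):
    t,s=plan(pos,yaw); print(label,t.tolist(),s.tolist())
def rect(P,m,zlo,zhi,box):
    """min-area rect (world xy) of points with height in range inside box x0,x1,y0,y1; m optional color mask"""
    k=(P[...,2]>zlo)&(P[...,2]<zhi)&(P[...,0]>box[0])&(P[...,0]<box[1])&(P[...,1]>box[2])&(P[...,1]<box[3])
    if m is not None: k&=m
    k=cv2.morphologyEx(k.astype(np.uint8),cv2.MORPH_OPEN,np.ones((2,2),np.uint8))
    n,l,stt,_=cv2.connectedComponentsWithStats(k)
    if n<2: return None
    i=1+np.argmax(stt[1:,4]); q=P[l==i]
    (c,(w,h),a)=cv2.minAreaRect((q[:,:2]*1000).astype(np.float32)); a=np.radians(a)
    if w<h: w,h,a=h,w,a+np.pi/2
    return dict(c=np.round(np.array(c)/1000,4),wh=np.round((w,h),1),yaw=round((a+np.pi/2)%np.pi-np.pi/2,3),z=round(float(np.median(q[:,2])),4),n=len(q))
E
python3 - <<'E'
from h import *
s=dict(np.load("top0.npz")); P=cloud(s)
for n,(x,y,r,lo,hi) in dict(tray=(.612,-.128,.14,.009,.03),case=(.42,.033,.11,.02,.06),tin=(.45,.231,.08,.012,.05),buds=(.535,.375,.06,.012,.05),salve=(.567,-.362,.04,.009,.04),jar=(.6,.11,.08,.1,.15),jarb=(.6,.11,.08,.02,.15),c1=(.495,-.241,.03,.015,.05),c2=(.427,-.212,.03,.015,.05),c3=(.434,-.308,.03,.015,.05),c4=(.461,-.372,.03,.015,.05),c5=(.36,.308,.03,.015,.05),mug=(.71,-.295,.07,.03,.12),clip=(.418,.37,.04,.006,.04),lip=(.705,.35,.04,.03,.09)).items():
    print(n,rect(P,None,lo,hi,(x-r,x+r,y-r,y+r)))
w=snapshot("wrist"); save(w,"w0.png"); st=robot.read_state()
T=np.eye(4);T[:3,:3]=R.from_quat(st["ee_rot"]).as_matrix();T[:3,3]=st["tcp_pos"]
print(np.round(np.linalg.inv(T)@np.array(w["world_from_camera"]),3).tolist(),w["fx"],np.round(R.from_quat(st["ee_rot"]).as_matrix(),3).tolist())
E
```

```text
tray {'c': array([ 0.5105, -0.1296]), 'wh': array([407. , 138.6]), 'yaw': np.float64(-0.026), 'z': 0.013, 'n': 802}
case {'c': array([0.3933, 0.0278]), 'wh': array([219.3,  88.1]), 'yaw': np.float64(0.393), 'z': 0.0334, 'n': 959}
tin {'c': array([0.4   , 0.1048]), 'wh': array([362.3,  63.6]), 'yaw': np.float64(1.227), 'z': 0.0212, 'n': 548}
buds {'c': array([0.5387, 0.3757]), 'wh': array([59.6, 48.6]), 'yaw': np.float64(1.033), 'z': 0.022, 'n': 270}
salve {'c': array([ 0.4345, -0.2262]), 'wh': array([422.8,  40.6]), 'yaw': np.float64(-0.843), 'z': 0.0173, 'n': 130}
jar {'c': array([0.6239, 0.1255]), 'wh': array([67.2, 50.7]), 'yaw': np.float64(0.394), 'z': 0.1085, 'n': 99}
jarb {'c': array([0.4732, 0.0629]), 'wh': array([393.4,  94. ]), 'yaw': np.float64(0.387), 'z': 0.0759, 'n': 625}
c1 {'c': array([ 0.4117, -0.1516]), 'wh': array([281.7,  16.2]), 'yaw': np.float64(-0.812), 'z': 0.0305, 'n': 22}
c2 {'c': array([ 0.4222, -0.2171]), 'wh': array([17.1, 12.9]), 'yaw': np.float64(1.564), 'z': 0.0316, 'n': 23}
c3 {'c': array([ 0.4287, -0.3078]), 'wh': array([23.1, 10.5]), 'yaw': np.float64(1.541), 'z': 0.0313, 'n': 26}
c4 {'c': array([ 0.4532, -0.3828]), 'wh': array([24.1, 11.2]), 'yaw': np.float64(-1.488), 'z': 0.0312, 'n': 25}
c5 {'c': array([0.358 , 0.3129]), 'wh': array([23. , 11.2]), 'yaw': np.float64(-0.942), 'z': 0.0304, 'n': 27}
mug {'c': array([ 0.5481, -0.184 ]), 'wh': array([537.8,  79.8]), 'yaw': np.float64(-0.642), 'z': 0.0645, 'n': 370}
clip {'c': array([0.42  , 0.3721]), 'wh': array([23.9, 10.5]), 'yaw': np.float64(0.194), 'z': 0.009, 'n': 22}
lip {'c': array([0.741 , 0.3826]), 'wh': array([16.4,  6.4]), 'yaw': np.float64(1.563), 'z': 0.052, 'n': 34}
[[-0.0, -0.947, -0.32, -0.083], [0.001, 0.32, -0.947, -0.118], [1.0, -0.001, 0.0, 0.0], [0.0, 0.0, 0.0, 1.0]] 290.4850317337414 [[-0.942, 0.0, 0.335], [-0.335, 0.0, -0.942], [-0.0, -1.0, -0.0]]
```

View pics/w0.png

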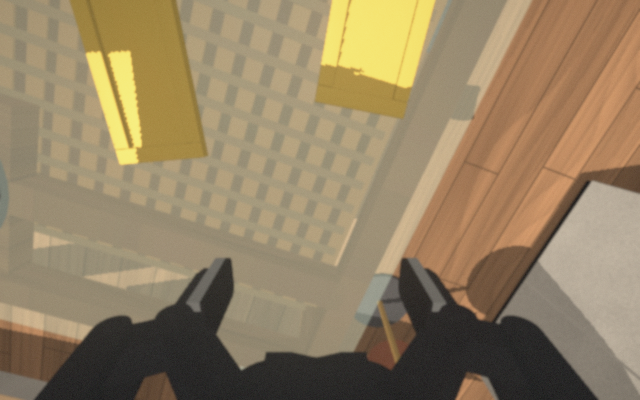

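```bash
sed -i 's/    k=cv2.morphologyEx.*/    k=k.astype(np.uint8)/; s/    i=1+np.argmax(stt\[1:,4\]); q=P\[l==i\]/    i=1+np.argmax(stt[1:,4]); q=P[(l==i)\&(k>0)]/' h.py
python3 - <<'E'
from h import *
s=dict(np.load("top0.npz")); P=cloud(s)
for n,(x,y,r,lo,hi) in dict(tray=(.612,-.128,.14,.009,.03),case=(.42,.033,.11,.02,.06),tin=(.45,.231,.08,.012,.05),buds=(.535,.375,.06,.012,.05),salve=(.567,-.362,.04,.009,.04),jar=(.6,.11,.08,.1,.15),jarb=(.6,.11,.08,.02,.15),c1=(.495,-.241,.03,.025,.05),c2=(.427,-.212,.03,.025,.05),c3=(.434,-.308,.03,.025,.05),c4=(.461,-.372,.03,.025,.05),c5=(.36,.308,.03,.025,.05),mug=(.71,-.295,.07,.03,.12)).items():
    print(n,rect(P,None,lo,hi,(x-r,x+r,y-r,y+r)))
c=(.42,.033)
show("above case",(.42,.033,.22),np.radians(0))
E
```

```text
tray {'c': array([ 0.6047, -0.1266]), 'wh': array([200.6, 110.1]), 'yaw': np.float64(0.186), 'z': 0.0138, 'n': 867}
case {'c': array([0.4237, 0.0418]), 'wh': array([155.7,  66.9]), 'yaw': np.float64(0.23), 'z': 0.0335, 'n': 960}
tin {'c': array([0.4472, 0.2308]), 'wh': array([97.4, 63.3]), 'yaw': np.float64(1.24), 'z': 0.0213, 'n': 553}
buds {'c': array([0.5418, 0.3777]), 'wh': array([66.1, 47.9]), 'yaw': np.float64(1.033), 'z': 0.0221, 'n': 273}
salve {'c': array([ 0.5615, -0.3613]), 'wh': array([40.9, 40. ]), 'yaw': np.float64(-0.817), 'z': 0.0175, 'n': 130}
jar {'c': array([0.6157, 0.123 ]), 'wh': array([51.1, 49.5]), 'yaw': np.float64(1.54), 'z': 0.1125, 'n': 99}
jarb {'c': array([0.6141, 0.1224]), 'wh': array([93.7, 92.8]), 'yaw': np.float64(-0.014), 'z': 0.0765, 'n': 627}
c1 {'c': array([ 0.5019, -0.2404]), 'wh': array([15.5, 14.7]), 'yaw': np.float64(0.46), 'z': 0.0338, 'n': 23}
c2 {'c': array([ 0.4248, -0.2118]), 'wh': array([16.8, 13.4]), 'yaw': np.float64(-0.017), 'z': 0.0323, 'n': 24}
c3 {'c': array([ 0.4309, -0.3027]), 'wh': array([15.9, 13.1]), 'yaw': np.float64(-1.569), 'z': 0.0329, 'n': 23}
c4 {'c': array([ 0.4553, -0.3773]), 'wh': array([13.9, 13.8]), 'yaw': np.float64(0.707), 'z': 0.0318, 'n': 22}
c5 {'c': array([0.362 , 0.3114]), 'wh': array([15.9, 14.2]), 'yaw': np.float64(-0.533), 'z': 0.0319, 'n': 25}
mug {'c': array([ 0.6995, -0.3035]), 'wh': array([98.7, 79.6]), 'yaw': np.float64(0.449), 'z': 0.0735, 'n': 374}
above case [0.0, -70.4, -0.0] [-40.68, 3.63, -44.03]
```

```bash
cat >> h.py <<'E'
def seq(label,*targets,step=22,ang=40):
    """chain of (pos,yaw) targets, cut to calls of <=step cm / ang deg; prints turn, shift per call"""
    st=dict(robot.read_state()); print(label)
    for pos,yaw in targets:
        while True:
            t,s=plan(pos,yaw,st); f=min(1,step/max(1e-6,np.linalg.norm(s)),ang/max(1e-6,np.linalg.norm(t)))
            t=np.round(t*f,1); s=np.round(s*f,1 if f<1 else 2); r0=R.from_quat(st["ee_rot"])
            print("  ",[*t.tolist(),*s.tolist()],"" if f<1 else "-> "+str(np.round(pos,3).tolist()))
            st["tcp_pos"]=np.array(st["tcp_pos"])+r0.apply(s/100); st["ee_rot"]=(r0*R.from_rotvec(t,degrees=True)).as_quat()
            if f==1: break
E
python3 - <<'E'
from h import *
seq("case",((.4237,.0418,.2),-1.34))
E
```

```text
case
   [0.0, 2.3, -0.0, -14.9, 2.0, -16.1] 
   [0.0, 2.3, -0.0, -14.2, 2.0, -16.7] 
   [0.0, 1.8, -0.0, -10.52, 1.63, -13.41] -> [0.424, 0.042, 0.2]
```

Call:
arm_command:
  plan:
    - [0,2.3,0,-14.9,2,-16.1,8.5]
    - [0,2.3,0,-14.9,2,-16.1,8.5]
    - [0,2.3,0,-14.9,2,-16.1,8.5]
    - [0,2.3,0,-14.9,2,-16.1,8.5]
    - [0,2.3,0,-14.9,2,-16.1,8.5]

```text
t: 1.88
tcp_pos: [0.2714, -0.3152, 0.2365]
ee_rot: [0.107, -0.699, 0.699, -0.107]
ft_force: [-0.5, -0.4, -0.5]
finger_gap: 0.085
```

Call:
arm_command:
  plan:
    - [0,2.3,0,-14.2,2,-16.7,8.5]
    - [0,2.3,0,-14.2,2,-16.7,8.5]
    - [0,2.3,0,-14.2,2,-16.7,8.5]
    - [0,2.3,0,-14.2,2,-16.7,8.5]
    - [0,2.3,0,-14.2,2,-16.7,8.5]

```text
t: 2.5
tcp_pos: [0.3574, -0.1142, 0.2163]
ee_rot: [0.093, -0.701, 0.701, -0.093]
ft_force: [-0.2, -0.6, 0.2]
finger_gap: 0.0852
```

Call:
arm_command:
  plan:
    - [0,1.8,0,-10.5,1.6,-13.4,8.5]
    - [0,1.8,0,-10.5,1.6,-13.4,8.5]
    - [0,1.8,0,-10.5,1.6,-13.4,8.5]
    - [0,1.8,0,-10.5,1.6,-13.4,8.5]

```text
t: 3.0
tcp_pos: [0.4244, 0.0423, 0.2]
ee_rot: [-0.082, 0.702, -0.702, 0.082]
ft_force: [-0.2, 0.2, 0.1]
finger_gap: 0.0849
```

```bash
python3 - <<'E'
from h import *
st=robot.read_state(); print(st["t"],np.round(st["tcp_pos"],4),np.round(st["q"],2))
w=snapshot("wrist"); save(w,"w1.png"); P=cloud(w)
print(rect(P,None,.025,.045,(.3,.55,-.09,.15)))
s=snapshot("top"); save(s,"t1.png")
for m in mark_of(s,"cell1"): print(round(m["score"],2),np.round(m["xy"]))
seq("case",((.4237,.0418,.038),-1.34))
E
```

```text
3.0 [0.4244 0.0423 0.2   ] [ 0.01  0.08  1.92 -0.    1.14  1.35]
{'c': array([0.4256, 0.0451]), 'wh': array([153. ,  67.3]), 'yaw': np.float64(0.231), 'z': 0.0339, 'n': 9298}
0.58 [373. 225.]
0.56 [384. 201.]
0.45 [214. 248.]
0.37 [401. 221.]
0.36 [426. 217.]
case
   [-0.0, -0.1, 0.0, -0.05, 16.23, -0.15] -> [0.424, 0.042, 0.038]
```

View pics/w1.png

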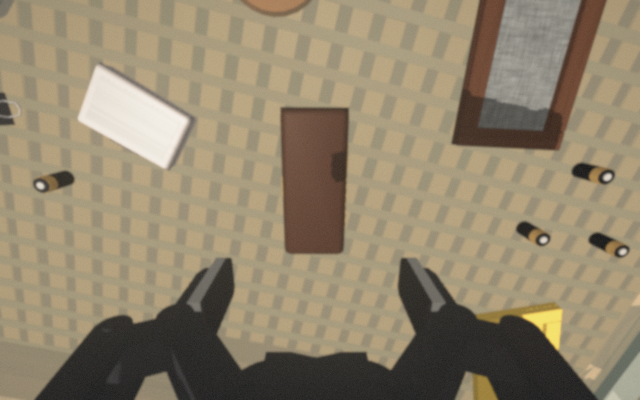

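Wrist view: the case is centred at (314,180) between the jaws, the tray is at upper right, and the tin and cells are clear. I'll measure the tray with the same camera from the same height, so that calibration bias cancels.

```bash
python3 - <<'E'
from h import *
seq("tray look",((.585,-.127,.2),-1.36))
E
```

```text
tray look
   [-0.0, 0.9, 0.0, -11.3, 0.0, 18.9] 
   [-0.0, 0.1, 0.0, -0.64, 0.03, 1.05] -> [0.585, -0.127, 0.2]
```

Call:
arm_command:
  plan:
    - [0,1,0,-12,0,20,8.5]
    - [0,1,0,-12,0,20,8.5]
    - [0,1,0,-12,0,20,8.5]
    - [0,1,0,-12,0,20,8.5]
    - [0,1,0,-12,0,20,8.5]

```text
t: 3.78
tcp_pos: [0.5862, -0.1297, 0.1996]
ee_rot: [0.074, -0.703, 0.703, -0.073]
ft_force: [-0.4, 0.4, -0.1]
finger_gap: 0.0846
```

```bash
python3 - <<'E'
from h import *
st=robot.read_state(); print(st["t"],np.round(st["tcp_pos"],4),np.round(st["q"],2))
w=snapshot("wrist"); save(w,"w2.png"); np.savez("w2.npz",**w); P=cloud(w)
print(rect(P,None,.010,.03,(.47,.75,-.24,-.0)))
hsv=cv2.cvtColor(w["color"],cv2.COLOR_RGB2HSV)
felt=(hsv[...,1]<60)
print(rect(P,felt,.003,.01,(.5,.72,-.22,-.03)))
E
```

```text
3.775 [ 0.5862 -0.1297  0.1996] [-0.28  0.46  1.44 -0.    1.25  1.08]
{'c': array([ 0.606 , -0.1243]), 'wh': array([200.2, 108.2]), 'yaw': np.float64(0.184), 'z': 0.0141, 'n': 9104}
{'c': array([ 0.6056, -0.1244]), 'wh': array([163.2,  72.5]), 'yaw': np.float64(0.183), 'z': 0.0063, 'n': 10082}
```

View pics/w2.png

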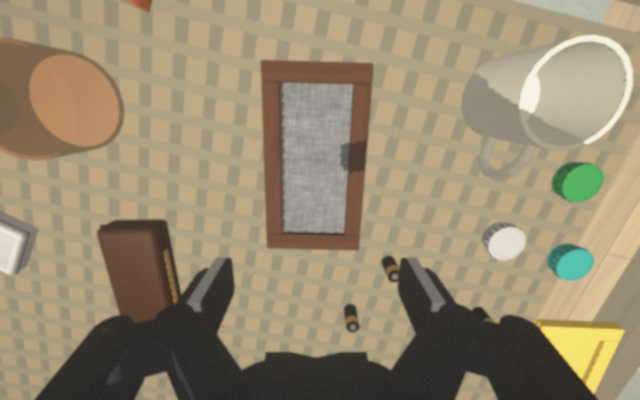

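The walnut tray with grey felt is centred at (317,155). Its size matches, at (.606,-.124) with yaw .184. Back to the case to grasp it.

```bash
python3 - <<'E'
from h import *
seq("case",((.425,.0445,.15),-1.340),((.425,.0445,.038),-1.340),step=24)
E
```

```text
case
   [0.0, -1.2, 0.0, 12.1, 5.0, -20.1] 
   [0.0, -0.0, 0.0, 0.0, -0.01, -0.12] -> [0.425, 0.044, 0.15]
   [0.0, -0.0, 0.0, -0.0, 11.2, -0.0] -> [0.425, 0.044, 0.038]
```

Call:
arm_command:
  plan:
    - [0,-1.2,0,12.1,5,-20.2,8.5]
    - [0,-1.2,0,12.1,5,-20.2,8.5]
    - [0,-1.2,0,12.1,5,-20.2,8.5]
    - [0,-1.2,0,12.1,5,-20.2,8.5]
    - [0,-1.2,0,12.1,5,-20.2,8.5]

```text
t: 4.45
tcp_pos: [0.4223, 0.0476, 0.1502]
ee_rot: [-0.084, 0.702, -0.702, 0.083]
ft_force: [0.9, -0.8, 1.0]
finger_gap: 0.0852
```

Call:
arm_command:
  plan:
    - [0,0,0,0,4,0,8.5]
    - [0,0,0,0,8,0,8.5]
    - [0,0,0,0,11.2,0,8.5]
    - [0,0,0,0,11.2,0,8.5]

```text
t: 4.95
tcp_pos: [0.4241, 0.0456, 0.0374]
ee_rot: [-0.083, 0.702, -0.702, 0.081]
ft_force: [-0.0, -0.1, 0.6]
finger_gap: 0.0851
```

Call:
arm_command:
  plan:
    - [0,0,0,0,0,0,5]
    - [0,0,0,0,0,0,5]
    - [0,0,0,0,0,0,5]
    - [0,0,0,0,0,0,5]
    - [0,0,0,0,0,0,5]

```text
t: 5.58
tcp_pos: [0.4259, 0.046, 0.0402]
ee_rot: [0.081, -0.702, 0.702, -0.083]
ft_force: [-3.4, -3.0, 7.5]
finger_gap: 0.0641
```

Call:
arm_command:
  plan:
    - [0,0,0,0,-2,0,5]
    - [0,0,0,0,-4,0,5]
    - [0,0,0,0,-8,0,5]
    - [0,0,0,0,-8,0,5]

```text
t: 6.08
tcp_pos: [0.4266, 0.0462, 0.1219]
ee_rot: [0.08, -0.702, 0.703, -0.085]
ft_force: [0.9, -0.1, -1.1]
finger_gap: 0.064
```

```bash
python3 - <<'E'
from h import *
st=robot.read_state(); print(np.round(st["tcp_pos"],4),np.round(R.from_quat(st["ee_rot"]).as_matrix(),3).tolist(),st["finger_gap"])
w=snapshot("wrist"); save(w,"w3.png"); np.savez("w3.npz",**w); P=cloud(w)
s=snapshot("top"); Q=cloud(s); np.savez("t3.npz",**s)
for lo,hi in((.09,.135),):
  print("w",rect(P,None,lo,hi,(.3,.55,-.09,.18)))
  print("t",rect(Q,None,lo,hi,(.3,.55,-.09,.18)))
E
```

```text
[0.4266 0.0462 0.1219] [[-0.973, 0.007, 0.231], [-0.231, 0.0, -0.973], [-0.007, -1.0, 0.001]] 0.06403707907700301
w {'c': array([0.4365, 0.0488]), 'wh': array([135.5,  92.3]), 'yaw': np.float64(0.262), 'z': 0.1157, 'n': 34056}
t {'c': array([0.4947, 0.0565]), 'wh': array([59.5, 12.7]), 'yaw': np.float64(-1.362), 'z': 0.1124, 'n': 56}
```

View pics/w3.png

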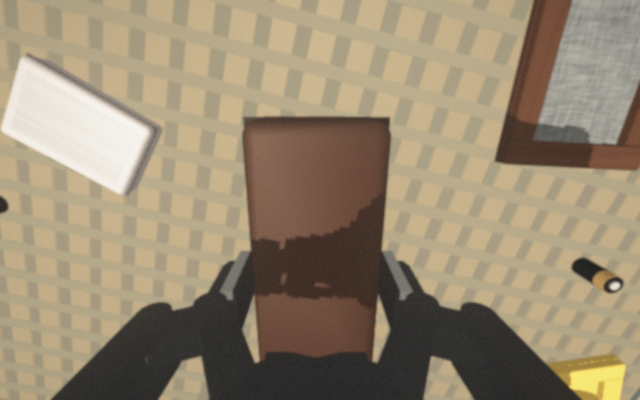

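```bash
cat >> h.py <<'E'
def intool(P,st):
    return R.from_quat(st["ee_rot"]).inv().apply(P.reshape(-1,3)-np.array(st["tcp_pos"]))
E
python3 - <<'E'
from h import *
st=robot.read_state(); w=dict(np.load("w3.npz")); p=intool(cloud(w),st).reshape(400,640,3)
q=p[(np.abs(p[...,2])<.03)&(np.abs(p[...,1])<.03)&(p[...,0]<-.02)]
A=np.c_[q[:,0],q[:,2],np.ones(len(q))]; print("plane",np.linalg.lstsq(A,q[:,1],rcond=None)[0], len(q))
print("end",[round(np.percentile(q[np.abs(q[:,2]-c)<.004,0],.5),4) for c in(-.02,0,.02)])
m=(np.abs(p[...,1])<.02)&(np.abs(p[...,2])<.06)&(p[...,0]<-.03)
for x in(-.035,-.05,-.065):
    z=p[m&(np.abs(p[...,0]-x)<.003),2]; print(x,np.percentile(z,[.5,99.5]).round(4))
E
```

```text
plane [-0.03759857 -0.0007493   0.00181097] 17210
end [np.float64(-0.0783), np.float64(-0.0784), np.float64(-0.0781)]
-0.035 [-0.0319  0.033 ]
-0.05 [-0.0317  0.0325]
-0.065 [-0.0317  0.0325]
```

```bash
cat >> h.py <<'E'
TILT=0.0
_down=down
def down(yaw): return _down(yaw)*R.from_euler("z",TILT,degrees=True)
E
python3 - <<'E'
import h; from h import *
h.TILT=2.15
Y=.184-np.pi/2
seq("tray",((.6058,-.1244,.12),Y),((.6058,-.1244,.062),Y))
E
```

```text
tray
   [0.0, 2.5, 1.8, -12.1, -0.1, 18.4] 
   [0.0, 0.3, 0.2, -1.62, 0.09, 2.31] -> [0.606, -0.124, 0.12]
   [0.0, 0.0, 0.0, 0.22, 5.8, -0.0] -> [0.606, -0.124, 0.062]
```

Call:
arm_command:
  plan:
    - [0,2.5,1.8,-6,0,9,5]
    - [0,2.5,1.8,-9,0,14,5]
    - [0,2.5,1.8,-12.1,-0.1,18.4,5]
    - [0,2.5,1.8,-12.1,-0.1,18.4,5]
    - [0,2.5,1.8,-12.1,-0.1,18.4,5]

```text
t: 6.8
tcp_pos: [0.5857, -0.1062, 0.1178]
ee_rot: [-0.056, 0.705, -0.702, 0.077]
ft_force: [-0.6, 0.6, -1.1]
finger_gap: 0.0643
```

Call:
arm_command:
  plan:
    - [0,0.3,0.2,-1.6,0.1,2.3,5]
    - [0,0.3,0.2,-1.6,0.1,2.3,5]
    - [0,0.3,0.2,-1.6,3,2.3,5]
    - [0,0.3,0.2,-1.4,5.9,2.3,5]
    - [0,0.3,0.2,-1.4,5.9,2.3,5]

```text
t: 7.42
tcp_pos: [0.6037, -0.1232, 0.0588]
ee_rot: [-0.055, 0.706, -0.702, 0.076]
ft_force: [-0.3, -0.4, -0.1]
finger_gap: 0.0641
```

```bash
python3 - <<'E'
import h; from h import *
h.TILT=2.15
st=robot.read_state(); print(np.round(st["tcp_pos"],4),np.round(R.from_quat(st["ee_rot"]).as_matrix(),3).tolist(),st["finger_gap"])
w=snapshot("wrist"); save(w,"w4.png"); np.savez("w4.npz",**w); Pw=cloud(w); p=intool(Pw,st).reshape(400,640,3)
m=(np.abs(p[...,2])<.028)&(np.abs(p[...,1])<.012)&(p[...,0]<-.03)&(p[...,0]>-.12)
q=Pw[m]; 
q2=p[m]; A=np.c_[q2[:,0],q2[:,2],np.ones(len(q2))]; print("plane",np.linalg.lstsq(A,q2[:,1],rcond=None)[0])
print("end",[round(np.percentile(q2[np.abs(q2[:,2]-c)<.004,0],.5),4) for c in(-.02,0,.02)], "z range",q[:,2].min(),q[:,2].max())
Y=.184-np.pi/2
# tray-frame coords of tray rim far edge seen now
c,s=np.cos(.184),np.sin(.184); d=Pw-np.array([.6058,-.1244,0]); X=d[...,0]*c+d[...,1]*s; V=-d[...,0]*s+d[...,1]*c
k=(Pw[...,2]>.010)&(Pw[...,2]<.02)&(np.abs(X)<.13)&(np.abs(V)<.08)
for a in(-.04,.04): print("rim X far",np.percentile(X[k&(np.abs(V-a)<.005)],99.5).round(4))
for x in(.03,.06): print("rim V",np.percentile(V[k&(np.abs(X-x)<.005)],[.5,99.5]).round(4))
k=m
print("case V at X=.06",np.percentile(V[k&(np.abs(X-.06)<.005)],[.5,99.5]).round(4),"case X far",np.percentile(X[k],99.5).round(4))
seq("down",((.6058,-.1244,.0425),Y))
E
```

```text
[ 0.6037 -0.1232  0.0588] [[-0.982, 0.03, 0.184], [-0.184, 0.008, -0.983], [-0.031, -1.0, -0.003]] 0.06412579517672119
plane [-0.03350513  0.00084344  0.00481695]
end [np.float64(-0.076), np.float64(-0.0757), np.float64(-0.076)] z range 0.0491505112892931 0.05644429537540102
rim X far 0.0999
rim X far 0.0998
rim V [-0.0537  0.0535]
rim V [-0.0539  0.0533]
case V at X=.06 [-0.026   0.0293] case X far 0.0745
down
   [0.1, 0.1, 0.2, -0.05, 1.8, 0.11] -> [0.606, -0.124, 0.042]
```

View pics/w4.png

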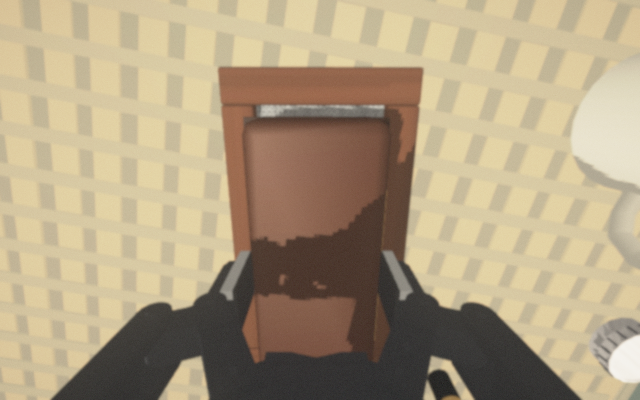

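Call:
arm_command:
  plan:
    - [0,0,0,-0.31,0,0.14,5]
    - [0,0,0,-0.31,0,0.14,5]
    - [0,0,0,-0.31,0.6,0.14,5]
    - [0,0,0,-0.31,1.0,0.14,5]
    - [0,0,0,-0.31,1.4,0.14,5]

```text
t: 8.1
tcp_pos: [0.6093, -0.125, 0.0468]
ee_rot: [-0.053, 0.705, -0.703, 0.078]
ft_force: [2.0, 2.2, 8.6]
finger_gap: 0.0646
```

```bash
cat > cs.py <<'E'
from h import *
def case(tag):
    st=robot.read_state(); print(np.round(st["tcp_pos"],4),st["ft_force"],st["finger_gap"])
    w=snapshot("wrist"); np.savez("cs.npz",**w); Pw=cloud(w); p=intool(Pw,st).reshape(400,640,3)
    c,s=np.cos(.184),np.sin(.184); d=Pw-np.array([.6058,-.1244,0]); X=d[...,0]*c+d[...,1]*s; V=-d[...,0]*s+d[...,1]*c
    m=(np.abs(V)<.038)&(X>.03)&(X<.1)&(Pw[...,2]>.03)&(Pw[...,2]<.06)
    q=np.c_[X[m],V[m]]; A=np.c_[q,np.ones(len(q))]; print("plane",np.linalg.lstsq(A,Pw[m][:,2],rcond=None)[0])
    print("X far",np.percentile(X[m],99.5).round(4),"V",np.percentile(V[m&(np.abs(X-.05)<.005)],[.5,99.5]).round(4),np.percentile(V[m&(np.abs(X-.07)<.003)],[.5,99.5]).round(4))
    save(w,tag+".png")
E
python3 -c "
from cs import *
case('w5')"
```

```text
[ 0.6093 -0.125   0.0468] [2.00047052 2.17739676 8.5760483 ] 0.0645668534482394
plane [-0.02550681  0.00252243  0.04187536]
X far 0.0805 V [-0.0332  0.0309] [-0.0335  0.031 ]
```

Call:
arm_command:
  plan:
    - [0,0,0,0.2,0,0,5]
    - [0,0,0,0.2,0,0,8]
    - [0,0,0,0.2,0,0,8]
    - [0,0,0,0.2,0,0,8]
    - [0,0,0,0.2,0,0,8]

```text
t: 8.78
tcp_pos: [0.607, -0.1254, 0.0467]
ee_rot: [-0.053, 0.705, -0.703, 0.077]
ft_force: [0.2, 0.3, -0.1]
finger_gap: 0.0801
```

Call:
arm_command:
  plan:
    - [0,0,0,0,-3,0,8.3]
    - [0,0,0,0,-8,0,8.3]
    - [0,0,0,0,-12,0,8.3]
    - [0,0,0,2,-14,0,8.3]
    - [0,0,0,2,-14,0,8.3]

```text
t: 9.4
tcp_pos: [0.5826, -0.1304, 0.1876]
ee_rot: [-0.052, 0.705, -0.703, 0.078]
ft_force: [0.4, 0.3, 0.5]
finger_gap: 0.0828
```

```bash
python3 -c "
from cs import *
case('w6')
print(rect(cloud(np.load('cs.npz')),None,.03,.05,(.48,.73,-.22,-.03)))
seq('tin',((.449,.233,.2),1.24-np.pi/2))
"
```

```text
[ 0.5826 -0.1304  0.1876] [0.38005107 0.27028229 0.49417633] 0.08278487093474796
plane [-0.02272876  0.00291984  0.04077121]
X far 0.0789 V [-0.0337  0.0309] [-0.0339  0.031 ]
{'c': array([ 0.608 , -0.1253]), 'wh': array([154. ,  67.2]), 'yaw': np.float64(0.184), 'z': 0.0399, 'n': 11140}
tin
   [-0.6, -34.4, -1.1, 3.7, -0.9, -21.7] 
   [-0.4, -26.1, -0.8, -7.03, -0.56, -15.13] -> [0.449, 0.233, 0.2]
```

Call:
arm_command:
  plan:
    - [-0.6,-34.4,-1.1,3.7,-0.9,-21.7,8.5]
    - [-0.6,-34.4,-1.1,3.7,-0.9,-21.7,8.5]
    - [-0.6,-34.4,-1.1,3.7,-0.9,-21.7,8.5]
    - [-0.6,-34.4,-1.1,3.7,-0.9,-21.7,8.5]
    - [-0.6,-34.4,-1.1,3.7,-0.9,-21.7,8.5]

```text
t: 10.07
tcp_pos: [0.5057, 0.0783, 0.193]
ee_rot: [-0.267, 0.654, -0.652, 0.276]
ft_force: [0.5, -0.8, -0.3]
finger_gap: 0.0851
```

Call:
arm_command:
  plan:
    - [-0.4,-26,-0.8,-6,-0.6,-15.1,8.5]
    - [-0.4,-26,-0.8,-6,-0.6,-15.1,8.5]
    - [-0.4,-26,-0.8,-6,-0.6,-15.1,8.5]
    - [-0.4,-26,-0.8,-6,-0.6,-15.1,8.5]
    - [-0.4,-26,-0.8,-6,-0.6,-15.1,8.5]

```text
t: 10.7
tcp_pos: [0.4423, 0.2248, 0.1996]
ee_rot: [0.411, -0.576, 0.576, -0.409]
ft_force: [0.7, 0.7, -0.0]
finger_gap: 0.0848
```

```bash
python3 - <<'E'
from h import *
w=dict(np.load("cs.npz")); Pw=cloud(w); c,s=np.cos(.184),np.sin(.184); d=Pw-np.array([.6058,-.1244,0]); X=d[...,0]*c+d[...,1]*s; V=-d[...,0]*s+d[...,1]*c
for x in(-.06,-.03,0,.03,.06,.07): print(x,np.median(Pw[...,2][(np.abs(X-x)<.004)&(np.abs(V)<.02)]).round(4),end=" ")
st=robot.read_state(); print(st["t"],np.round(st["tcp_pos"],4),np.round(st["q"],2))
w=snapshot("wrist"); save(w,"w7.png"); np.savez("w7.npz",**w); P=cloud(w)
r=rect(P,None,.014,.03,(.36,.54,.15,.31)); print(r)
print(rect(P,None,.025,.045,(.33,.4,.27,.35)))
seq("tin",((*r["c"],.12),r["yaw"]-np.pi/2),((*r["c"],.031),r["yaw"]-np.pi/2))
E
```

```text
-0.06 0.04 -0.03 0.0401 0 0.0402 0.03 0.0401 0.06 0.0401 0.07 0.0401 10.7 [0.4423 0.2248 0.1996] [ 0.4   0.24  1.74 -0.    1.17  0.73]
{'c': array([0.448 , 0.2333]), 'wh': array([97.3, 63.7]), 'yaw': np.float64(1.245), 'z': 0.0222, 'n': 5315}
{'c': array([0.3638, 0.3155]), 'wh': array([17.4, 16. ]), 'yaw': np.float64(-0.701), 'z': 0.0327, 'n': 293}
tin
   [0.0, -0.5, 0.1, -1.02, 7.97, 0.25] -> [0.448, 0.233, 0.12]
   [0.0, 0.0, -0.0, 0.0, 8.9, 0.01] -> [0.448, 0.233, 0.031]
```

The case is seated flat, with its top at 40 mm across the whole length. Grasping the tin.

Call:
arm_command:
  plan:
    - [0,-0.5,0,-1,5,0.25,8.5]
    - [0,-0.5,0,-1,9,0.25,8.5]
    - [0,-0.5,0,-1,13,0.25,8.5]
    - [0,-0.5,0,-1,16.9,0.25,8.5]
    - [0,-0.5,0,-1,16.9,0.25,8.5]

```text
t: 11.38
tcp_pos: [0.4465, 0.2325, 0.029]
ee_rot: [-0.415, 0.575, -0.574, 0.41]
ft_force: [0.3, -0.7, -1.1]
finger_gap: 0.0849
```

Call:
arm_command:
  plan:
    - [0,0,0,0,0,0,5]
    - [0,0,0,0,0,0,5]
    - [0,0,0,0,0,0,5]
    - [0,0,0,0,0,0,5]
    - [0,0,0,0,0,0,5]

```text
t: 12.0
tcp_pos: [0.4483, 0.2343, 0.0333]
ee_rot: [0.412, -0.574, 0.574, -0.414]
ft_force: [-1.1, -3.7, 11.2]
finger_gap: 0.0599
```

Call:
arm_command:
  plan:
    - [0,0,0,0,-2,0,5]
    - [0,0,0,0,-5,0,5]
    - [0,0,0,0,-9,0,5]
    - [0,0,0,0,-12,0,5]
    - [0,0,0,0,-12,0,5]

```text
t: 12.62
tcp_pos: [0.4484, 0.2346, 0.1544]
ee_rot: [0.411, -0.573, 0.574, -0.415]
ft_force: [0.0, -0.2, -0.8]
finger_gap: 0.0601
```

```bash
cat > hold.py <<'E'
from h import *
def hold(tag,xmax,half):
    """object top in tool frame: plane, far end, sides"""
    st=robot.read_state(); print(np.round(st["tcp_pos"],4),"gap",st["finger_gap"].round(4))
    w=snapshot("wrist"); np.savez(tag+".npz",**w); save(w,tag+".png"); p=intool(cloud(w),st).reshape(400,640,3)
    m=(np.abs(p[...,2])<half)&(np.abs(p[...,1])<.03)&(p[...,0]<-.008)&(p[...,0]>-xmax-.02)
    q=p[m]; print("end",np.percentile(q[:,0],.5).round(4),np.percentile(q[q[:,2]>half*.5,0],.5).round(4),np.percentile(q[q[:,2]<-half*.5,0],.5).round(4))
    q=q[q[:,0]>-xmax+.006]; print("plane",np.round(np.linalg.lstsq(np.c_[q[:,0],q[:,2],np.ones(len(q))],q[:,1],rcond=None)[0],4),len(q))
    return p
E
python3 - <<'E'
from hold import *
hold("w8",.048,.025)
Y=.184-np.pi/2
seq("to tray",((.6065,-.1246,.15),Y),step=24)
E
```

```text
Traceback (most recent call last):
  File "hold.py", line 4, in hold
    st=robot.read_state(); print(np.round(st["tcp_pos"],4),"gap",st["finger_gap"].round(4))
                                                                 ^^^^^^^^^^^^^^^^^^^^^^
AttributeError: 'float' object has no attribute 'round'
```

```bash
sed -i 's/st\["finger_gap"\].round(4)/st["finger_gap"]/' hold.py
python3 - <<'E'
from hold import *
hold("w8",.048,.025)
Y=.184-np.pi/2
seq("to tray",((.6065,-.1246,.15),Y),step=24)
E
```

```text
[0.4484 0.2346 0.1544] gap 0.0600867928404094
end -0.0477 -0.0477 -0.0478
plane [-0.0038  0.0007  0.0111] 6657
to tray
   [-0.1, 37.2, -0.1, 17.7, 0.2, 16.2] 
   [0.0, 23.7, 0.0, 2.79, 0.06, 14.99] -> [0.606, -0.125, 0.15]
```

Call:
arm_command:
  plan:
    - [0,9,0,4.4,0,4.1,5]
    - [0,18,0,8.8,0,8.2,5]
    - [0,27,0,13.2,0,12.2,5]
    - [0,37.2,0,17.7,0,16.2,5]
    - [0,37.2,0,17.7,0,16.2,5]

```text
t: 13.3
tcp_pos: [0.5453, 0.0115, 0.1503]
ee_rot: [0.207, -0.676, 0.676, -0.206]
ft_force: [-0.1, 1.7, -1.3]
finger_gap: 0.0602
```

Call:
arm_command:
  plan:
    - [0,6,0,0.7,0,3.7,5]
    - [0,12,0,1.4,0,7.5,5]
    - [0,18,0,2.1,0,11.3,5]
    - [0,23.7,0,2.8,0,15,5]
    - [0,23.7,0,2.8,0,15,5]

```text
t: 13.92
tcp_pos: [0.6062, -0.126, 0.1502]
ee_rot: [0.065, -0.704, 0.704, -0.064]
ft_force: [-1.2, 0.5, -1.1]
finger_gap: 0.06
```

```bash
python3 - <<'E'
from hold import *
hold("w9",.048,.025)
Y=.184-np.pi/2
seq("down",((.6065,-.1246,.0745),Y))
E
```

```text
[ 0.6062 -0.126   0.1502] gap 0.06004068645335782
end -0.048 -0.0479 -0.0481
plane [-0.004   0.0009  0.0111] 6663
down
   [0.0, 0.1, 0.1, -0.09, 7.57, 0.0] -> [0.606, -0.125, 0.074]
```

Call:
arm_command:
  plan:
    - [0,0,0,-0.1,3,0,5]
    - [0,0,0,-0.1,6,0,5]
    - [0,0,0,-0.1,7.3,0,5]
    - [0,0,0,-0.1,7.7,0,5]
    - [0,0,0,-0.1,7.7,0,5]

```text
t: 14.6
tcp_pos: [0.6074, -0.1244, 0.075]
ee_rot: [0.065, -0.704, 0.704, -0.066]
ft_force: [-0.1, -0.0, -0.5]
finger_gap: 0.0598
```

Call:
arm_command:
  plan:
    - [0,0,0,0,0,0,7]
    - [0,0,0,0,0,0,7]
    - [0,0,0,0,0,0,7.5]
    - [0,0,0,0,0,0,7.5]

```text
t: 15.1
tcp_pos: [0.6071, -0.1247, 0.0744]
ee_rot: [0.065, -0.704, 0.704, -0.065]
ft_force: [-1.1, -0.4, -0.3]
finger_gap: 0.075
```

Call:
arm_command:
  plan:
    - [0,0,0,0,-2,0,7.5]
    - [0,0,0,0,-6,0,8]
    - [0,0,0,0,-10,0,8.5]
    - [0,0,0,2,-12,0,8.5]
    - [0,0,0,2,-12,0,8.5]

```text
t: 15.72
tcp_pos: [0.5875, -0.1286, 0.1974]
ee_rot: [0.064, -0.703, 0.705, -0.066]
ft_force: [0.5, -0.4, 0.7]
finger_gap: 0.085
```

```bash
python3 - <<'E'
from h import *
w=snapshot("wrist"); P=cloud(w); save(w,"w10.png")
print(rect(P,None,.055,.07,(.5,.73,-.22,-.03)), rect(P,None,.03,.05,(.48,.73,-.22,-.03)))
print(robot.read_state()["tcp_pos"])
Y=1.033-np.pi/2
seq("buds",((.515,.2,.2),-.9),((.535,.37,.2),Y))
E
```

```text
{'c': array([ 0.6066, -0.124 ]), 'wh': array([96.8, 63.7]), 'yaw': np.float64(0.182), 'z': 0.0622, 'n': 7157} {'c': array([ 0.669 , -0.1138]), 'wh': array([65.8, 30.6]), 'yaw': np.float64(-1.383), 'z': 0.0398, 'n': 2526}
[ 0.58764415 -0.12841755  0.19590443]
buds
   [-0.1, -18.2, -0.1, 0.7, -0.3, -22.0] 
   [0.0, -9.7, 0.0, -3.24, -0.14, -11.16] -> [0.515, 0.2, 0.2]
   [0.0, -20.7, 0.0, -12.14, -0.0, -12.07] -> [0.535, 0.37, 0.2]
```

Tin is flat at the centre (z .062). On to the earbud case.

Call:
arm_command:
  plan:
    - [0,-18.2,0,0.7,-0.3,-22,8.5]
    - [0,-18.2,0,0.7,-0.3,-22,8.5]
    - [0,-18.2,0,0.7,-0.3,-22,8.5]
    - [0,-18.2,0,0.7,-0.3,-22,8.5]
    - [0,-18.2,0,0.7,-0.3,-22,8.5]

```text
t: 16.4
tcp_pos: [0.5398, 0.0888, 0.1968]
ee_rot: [0.177, -0.685, 0.685, -0.176]
ft_force: [0.7, -0.3, -0.2]
finger_gap: 0.085
```

Call:
arm_command:
  plan:
    - [0,-9.7,0,-3.2,0,-11.2,8.5]
    - [0,-9.7,0,-3.2,0,-11.2,8.5]
    - [0,-9.7,0,-3.2,0,-11.2,8.5]
    - [0,-9.7,0,-3.2,0,-11.2,8.5]

```text
t: 16.9
tcp_pos: [0.5147, 0.1994, 0.1968]
ee_rot: [0.233, -0.667, 0.668, -0.232]
ft_force: [0.6, -0.7, 0.0]
finger_gap: 0.0848
```

Call:
arm_command:
  plan:
    - [0,-20.7,0,-12.1,0,-12.1,8.5]
    - [0,-20.7,0,-12.1,0,-12.1,8.5]
    - [0,-20.7,0,-12.1,0,-12.1,8.5]
    - [0,-20.7,0,-12.1,0,-12.1,8.5]
    - [0,-20.7,0,-12.1,0,-12.1,8.5]

```text
t: 17.52
tcp_pos: [0.5344, 0.3687, 0.1966]
ee_rot: [0.349, -0.615, 0.615, -0.348]
ft_force: [0.6, -0.4, -0.2]
finger_gap: 0.0851
```

```bash
python3 - <<'E'
from h import *
w=snapshot("wrist"); P=cloud(w); save(w,"w11.png"); st=robot.read_state(); print(st["tcp_pos"],np.round(st["q"],2))
r=rect(P,None,.014,.03,(.48,.61,.31,.44)); print(r)
print("jar",rect(P,None,.1,.13,(.54,.7,.05,.2)))
seq("buds",((*r["c"],.032),r["yaw"]-np.pi/2))
E
```

```text
[0.53439315 0.36855643 0.19697793] [ 0.55  0.57  1.28 -0.    1.3   1.09]
{'c': array([0.5424, 0.3799]), 'wh': array([65.1, 48.5]), 'yaw': np.float64(1.029), 'z': 0.0234, 'n': 2820}
jar None
buds
   [0.0, 0.1, 0.1, -1.4, 16.5, 0.11] -> [0.542, 0.38, 0.032]
```

Call:
arm_command:
  plan:
    - [0,0,0,-1.4,4,0.1,8.5]
    - [0,0,0,-1.4,8,0.1,8.5]
    - [0,0,0,-1.4,13,0.1,8.5]
    - [0,0,0,-1.4,16.4,0.1,8.5]
    - [0,0,0,-1.4,16.4,0.1,8.5]

```text
t: 18.2
tcp_pos: [0.5411, 0.3797, 0.031]
ee_rot: [0.351, -0.615, 0.615, -0.347]
ft_force: [1.0, -1.1, 0.5]
finger_gap: 0.0851
```

Call:
arm_command:
  plan:
    - [0,0,0,0,0,0,3.5]
    - [0,0,0,0,0,0,3.5]
    - [0,0,0,0,0,0,3.5]
    - [0,0,0,0,0,0,3.5]
    - [0,0,0,0,0,0,3.5]

```text
t: 18.82
tcp_pos: [0.5426, 0.3821, 0.0355]
ee_rot: [0.348, -0.615, 0.615, -0.35]
ft_force: [0.0, -1.5, 6.8]
finger_gap: 0.0462
```

Call:
arm_command:
  plan:
    - [0,0,0,0,-2,0,3.5]
    - [0,0,0,0,-6,0,3.5]
    - [0,0,0,0,-10,0,3.5]
    - [0,0,0,0,-15,0,3.5]
    - [0,0,0,0,-15,0,3.5]

```text
t: 19.45
tcp_pos: [0.5429, 0.3826, 0.1896]
ee_rot: [-0.346, 0.615, -0.615, 0.352]
ft_force: [0.5, -0.3, -0.8]
finger_gap: 0.0466
```

```bash
python3 - <<'E'
from hold import *
hold("w12",.032,.02)
seq("to tray",((.51,.19,.2),-.9),((.6062,-.1244,.19),.184-np.pi/2),step=24)
E
```

```text
[0.5429 0.3826 0.1896] gap 0.046606506475399816
end -0.031 -0.031 -0.0309
plane [-0.0626  0.0005  0.0109] 2714
to tray
   [-0.1, 20.8, -0.2, 18.14, -1.41, 7.08] -> [0.51, 0.19, 0.2]
   [0.0, 20.4, -0.0, 8.7, 0.7, 22.3] 
   [0.0, 7.5, 0.0, 0.18, 0.28, 8.94] -> [0.606, -0.124, 0.19]
```

Call:
arm_command:
  plan:
    - [0,20.8,0,18.1,-1.4,7.1,3.5]
    - [0,20.8,0,18.1,-1.4,7.1,3.5]
    - [0,20.8,0,18.1,-1.4,7.1,3.5]
    - [0,20.8,0,18.1,-1.4,7.1,3.5]
    - [0,20.8,0,18.1,-1.4,7.1,3.5]

```text
t: 20.12
tcp_pos: [0.5099, 0.1899, 0.1971]
ee_rot: [0.233, -0.668, 0.668, -0.232]
ft_force: [-0.1, 1.1, -0.1]
finger_gap: 0.0459
```

Call:
arm_command:
  plan:
    - [0,20.4,0,8.7,0.7,22.3,3.5]
    - [0,20.4,0,8.7,0.7,22.3,3.5]
    - [0,20.4,0,8.7,0.7,22.3,3.5]
    - [0,20.4,0,8.7,0.7,22.3,3.5]
    - [0,20.4,0,8.7,0.7,22.3,3.5]

```text
t: 20.75
tcp_pos: [0.5811, -0.0405, 0.1892]
ee_rot: [0.11, -0.698, 0.699, -0.109]
ft_force: [-0.3, -0.1, -1.0]
finger_gap: 0.0462
```

Call:
arm_command:
  plan:
    - [0,7.5,0,0.2,0.3,8.9,3.5]
    - [0,7.5,0,0.2,0.3,8.9,3.5]
    - [0,7.5,0,0.2,0.3,8.9,3.5]
    - [0,7.5,0,0.2,0.3,8.9,3.5]

```text
t: 21.25
tcp_pos: [0.606, -0.1222, 0.1869]
ee_rot: [-0.066, 0.704, -0.704, 0.065]
ft_force: [0.2, 0.2, -0.1]
finger_gap: 0.0463
```

```bash
python3 - <<'E'
from hold import *
p=hold("w13",.032,.02)
for x in(-.012,-.018,-.024,-.028): print(x,np.median(p[...,1][(np.abs(p[...,0]-x)<.001)&(np.abs(p[...,2])<.01)&(np.abs(p[...,1])<.03)]))
seq("down",((.6062,-.1244,.0985),.184-np.pi/2),step=24)
E
```

```text
[ 0.606  -0.1222  0.1869] gap 0.046265782780229414
end -0.0312 -0.0312 -0.0311
plane [-0.0603  0.0014  0.0109] 2710
-0.012 0.011433192864372405
-0.018 0.011562385078164338
-0.024 0.012397425975193891
-0.028 0.014365093153456222
down
   [0.0, 0.1, 0.1, 0.01, 8.86, 0.22] -> [0.606, -0.124, 0.098]
```

Call:
arm_command:
  plan:
    - [0,0,0,0,4,0.2,3.5]
    - [0,0,0,0,7,0.2,3.5]
    - [0,0,0,0,8.5,0.2,3.5]
    - [0,0,0,0,8.9,0.2,3.5]
    - [0,0,0,0,8.9,0.2,3.5]

```text
t: 21.92
tcp_pos: [0.6066, -0.1259, 0.0992]
ee_rot: [0.065, -0.704, 0.704, -0.065]
ft_force: [0.3, 0.3, -0.4]
finger_gap: 0.0463
```

Call:
arm_command:
  plan:
    - [0,0,0,0,0,0,5.5]
    - [0,0,0,0,0,0,5.5]
    - [0,0,0,0,0,0,6]
    - [0,0,0,0,0,0,6.5]

```text
t: 22.42
tcp_pos: [0.6062, -0.1262, 0.0984]
ee_rot: [0.065, -0.704, 0.704, -0.064]
ft_force: [0.2, 0.0, 0.4]
finger_gap: 0.0652
```

Call:
arm_command:
  plan:
    - [0,0,0,0,-2,0,7]
    - [0,0,0,0,-6,0,8]
    - [0,0,0,0,-10,0,8.5]
    - [0,0,0,2,-11,0,8.5]
    - [0,0,0,2,-11,0,8.5]

```text
t: 23.05
tcp_pos: [0.5864, -0.13, 0.2106]
ee_rot: [0.064, -0.704, 0.705, -0.065]
ft_force: [0.2, -0.4, -0.0]
finger_gap: 0.0849
```

```bash
python3 - <<'E'
from h import *
w=snapshot("wrist"); P=cloud(w); save(w,"w14.png")
print(rect(P,None,.08,.1,(.5,.73,-.22,-.03)), rect(P,None,.055,.07,(.48,.73,-.22,-.03)))
seq("salve",((.5,-.28,.2),-1.5),((.552,-.36,.18),-1.5))
E
```

```text
{'c': array([ 0.6053, -0.1261]), 'wh': array([62.6, 46.5]), 'yaw': np.float64(0.189), 'z': 0.0856, 'n': 3469} {'c': array([ 0.607 , -0.1238]), 'wh': array([96.5, 63.7]), 'yaw': np.float64(0.181), 'z': 0.0618, 'n': 2675}
salve
   [-0.1, 6.4, -0.0, 11.26, 0.96, 13.19] -> [0.5, -0.28, 0.2]
   [0.0, 0.0, -0.0, -4.62, 2.0, 8.35] -> [0.552, -0.36, 0.18]
```

Call:
arm_command:
  plan:
    - [0,6.4,0,9.6,1,12.7,8.5]
    - [0,6.4,0,9.6,1,12.7,8.5]
    - [0,6.4,0,9.6,1,12.7,8.5]
    - [0,6.4,0,6,3,21,8.5]
    - [0,6.4,0,6,3,22,8.5]

```text
t: 23.72
tcp_pos: [0.5683, -0.3587, 0.1771]
ee_rot: [-0.026, 0.707, -0.707, 0.024]
ft_force: [-0.6, 0.6, 0.3]
finger_gap: 0.0847
```

```bash
python3 - <<'E'
from h import *
w=snapshot("wrist"); P=cloud(w); save(w,"w15.png"); st=robot.read_state(); print(st["tcp_pos"],np.round(st["q"],2))
r=rect(P,None,.012,.03,(.53,.6,-.4,-.32)); print(r)
for b in((.47,.53,-.27,-.21),(.4,.46,-.25,-.18),(.4,.47,-.335,-.27),(.43,.49,-.41,-.34)): print(rect(P,None,.025,.045,b))
seq("salve",((*r["c"],.1),-1.5),((*r["c"],.03),-1.5))
E
```

```text
[ 0.5687879  -0.3615286   0.17552691] [-0.62  0.65  1.21 -0.    1.29  0.88]
{'c': array([ 0.5634, -0.3585]), 'wh': array([43.2, 42.9]), 'yaw': np.float64(-0.177), 'z': 0.0177, 'n': 1404}
{'c': array([ 0.5043, -0.2389]), 'wh': array([16.6, 16.4]), 'yaw': np.float64(-1.085), 'z': 0.0326, 'n': 268}
{'c': array([ 0.4319, -0.2071]), 'wh': array([12.2,  3.7]), 'yaw': np.float64(-1.231), 'z': 0.0301, 'n': 55}
{'c': array([ 0.4326, -0.3008]), 'wh': array([16.6, 16.5]), 'yaw': np.float64(1.288), 'z': 0.0325, 'n': 219}
{'c': array([ 0.4563, -0.375 ]), 'wh': array([17.2, 16.3]), 'yaw': np.float64(0.072), 'z': 0.0325, 'n': 231}
salve
   [0.0, -0.1, 0.1, 0.5, 7.55, -0.34] -> [0.563, -0.358, 0.1]
   [0.0, 0.0, 0.0, -0.01, 7.0, 0.01] -> [0.563, -0.358, 0.03]
```

View pics/w15.png

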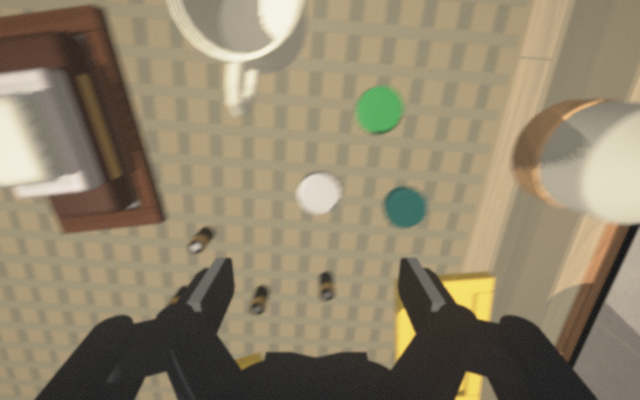

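The grey-steel salve is centred at (319,193), distinct from the green (380,109) and turquoise (405,207) look-alikes. Grasping it.

Call:
arm_command:
  plan:
    - [0,0,0,0.5,4,-0.3,7]
    - [0,0,0,0.5,8,-0.3,7]
    - [0,0,0,0.5,12,-0.3,7]
    - [0,0,0,0.5,14.5,-0.3,7]
    - [0,0,0,0.5,14.5,-0.3,7]

```text
t: 24.4
tcp_pos: [0.5617, -0.3536, 0.0309]
ee_rot: [-0.027, 0.707, -0.706, 0.024]
ft_force: [-0.2, -0.1, 0.8]
finger_gap: 0.0701
```

Call:
arm_command:
  plan:
    - [0,0,0,0,0,0,3]
    - [0,0,0,0,0,0,3]
    - [0,0,0,0,0,0,3]
    - [0,0,0,0,0,0,3]
    - [0,0,0,0,0,0,3]

```text
t: 25.02
tcp_pos: [0.5631, -0.3549, 0.0355]
ee_rot: [0.025, -0.706, 0.707, -0.026]
ft_force: [-0.0, 0.7, 4.5]
finger_gap: 0.0388
```

Call:
arm_command:
  plan:
    - [0,0,0,0,-2,0,3]
    - [0,0,0,0,-7,0,3]
    - [0,0,0,0,-12,0,3]
    - [0,0,0,0,-17,0,3]
    - [0,0,0,0,-17,0,3]

```text
t: 25.65
tcp_pos: [0.5635, -0.3551, 0.2102]
ee_rot: [0.023, -0.704, 0.709, -0.028]
ft_force: [-1.1, -1.1, -1.1]
finger_gap: 0.0388
```

```bash
python3 - <<'E'
from hold import *
p=hold("w16",.021,.012)
seq("to tray",((.6060,-.1252,.2),.184-np.pi/2),step=26)
E
```

```text
[ 0.5635 -0.3551  0.2102] gap 0.03877458225675057
end -0.0217 -0.02 -0.0205
plane [0.0073 0.0066 0.018 ] 554
to tray
   [-0.2, -6.5, -0.2, -5.94, 0.63, -22.57] -> [0.606, -0.125, 0.2]
```

Call:
arm_command:
  plan:
    - [0,-6.5,0,-5.9,0.6,-22.5,3]
    - [0,-6.5,0,-5.9,0.6,-22.5,3]
    - [0,-6.5,0,-5.9,0.6,-22.5,3]
    - [0,-6.5,0,-5.9,0.6,-22.5,3]
    - [0,-6.5,0,-5.9,0.6,-22.5,3]

```text
t: 26.32
tcp_pos: [0.6052, -0.1226, 0.1967]
ee_rot: [-0.067, 0.704, -0.704, 0.066]
ft_force: [-0.9, -0.2, 0.6]
finger_gap: 0.0386
```

```bash
python3 - <<'E'
from hold import *
p=hold("w17",.021,.012)
seq("to tray",((.6060,-.1254,.123),.184-np.pi/2),step=26)
E
```

```text
[ 0.6052 -0.1226  0.1967] gap 0.03857950900752735
end -0.0217 -0.0201 -0.0203
plane [0.0124 0.0126 0.018 ] 545
to tray
   [0.0, 0.2, 0.1, -0.09, 7.38, 0.12] -> [0.606, -0.125, 0.123]
```

Call:
arm_command:
  plan:
    - [0,0,0,-0.1,4,0.1,3]
    - [0,0,0,-0.1,6,0.1,3]
    - [0,0,0,-0.1,7.2,0.1,3]
    - [0,0,0,-0.1,7.5,0.1,3]
    - [0,0,0,-0.1,7.5,0.1,3]

```text
t: 27.0
tcp_pos: [0.6065, -0.1269, 0.1229]
ee_rot: [0.065, -0.704, 0.704, -0.065]
ft_force: [0.6, -0.2, -0.7]
finger_gap: 0.0391
```

Call:
arm_command:
  plan:
    - [0,0,0,0,0,0,4.8]
    - [0,0,0,0,0,0,4.8]
    - [0,0,0,0,0,0,5.5]
    - [0,0,0,0,0,0,6]

```text
t: 27.5
tcp_pos: [0.6064, -0.1265, 0.1224]
ee_rot: [0.065, -0.704, 0.704, -0.065]
ft_force: [-0.1, -0.1, -0.1]
finger_gap: 0.0597
```

Call:
arm_command:
  plan:
    - [0,0,0,0,-2,0,6]
    - [0,0,0,0,-6,0,6]
    - [0,0,0,0,-10,0,6]
    - [0,0,0,2,-10,0,6]
    - [0,0,0,2,-10,0,6]

```text
t: 28.12
tcp_pos: [0.5864, -0.1303, 0.2241]
ee_rot: [0.065, -0.704, 0.704, -0.065]
ft_force: [-0.7, 0.3, -0.7]
finger_gap: 0.0603
```

```bash
python3 - <<'E'
from h import *
w=snapshot("wrist"); P=cloud(w); save(w,"w18.png")
print(rect(P,None,.1,.12,(.5,.73,-.22,-.03)), rect(P,None,.08,.095,(.5,.73,-.22,-.03)))
seq("c1",((.5,-.23,.15),-.9))
E
```

```text
{'c': array([ 0.6069, -0.1267]), 'wh': array([42.8, 42.8]), 'yaw': np.float64(1.175), 'z': 0.1037, 'n': 1947} {'c': array([ 0.6217, -0.1223]), 'wh': array([47.3, 29.6]), 'yaw': np.float64(-1.337), 'z': 0.0847, 'n': 891}
c1
   [-0.1, -27.9, -0.0, 10.37, 7.35, 8.21] -> [0.5, -0.23, 0.15]
```

Stack complete and centred, with the salve top at .104. Now the cells, starting with c1 at (.504,-.239).

```bash
cat > cells.py <<'E'
from h import *
JAR=np.array([.616,.1255]); YW=-1.3
EXP=dict(c1=(.5043,-.2389),c2=(.427,-.209),c3=(.4326,-.3008),c4=(.4563,-.375),c5=(.3638,.3155))
def find(cam="top",names=EXP,r=.03):
    s=snapshot(cam); P=cloud(s)
    for n in names:
        x,y=EXP[n]; q=rect(P,None,.010,.045,(x-r,x+r,y-r,y+r)); q2=rect(P,None,.026,.045,(x-r,x+r,y-r,y+r))
        if cam=="top":
            for k in(q,q2):
                if k: k["c"]=k["c"]+[.0017,.0024]
        print(n,q and (q["c"],q["wh"],q["z"],q["n"]),"| upper",q2 and (q2["c"],q2["wh"]))
    return s,P
E
python3 - <<'E'
from cells import *
find("top")
seq("c1",((.504,-.239,.2),YW),((.504,-.239,.037),YW),step=26)
E
```

```text
c1 (array([ 0.5033, -0.2149]), array([0., 0.]), 0.0111, 1) | upper None
c2 (array([ 0.4264, -0.2091]), array([16. , 14.5]), 0.0338, 26) | upper (array([ 0.4264, -0.2096]), array([16. , 13.5]))
c3 (array([ 0.4327, -0.3003]), array([16.2, 13.5]), 0.0307, 27) | upper (array([ 0.4327, -0.3003]), array([16.2, 13.5]))
c4 (array([ 0.457 , -0.3741]), array([14.8, 13.9]), 0.0317, 27) | upper (array([ 0.457 , -0.3745]), array([14. , 13.9]))
c5 (array([0.3643, 0.3135]), array([15.8, 15.5]), 0.0315, 32) | upper (array([0.364 , 0.3138]), array([16.1, 14.6]))
c1
   [-0.0, -4.9, 0.0, 10.16, 2.3, 9.18] -> [0.504, -0.239, 0.2]
   [-0.0, -0.0, 0.0, -0.0, 16.3, -0.01] -> [0.504, -0.239, 0.037]
```

Call:
arm_command:
  plan:
    - [0,-5,0,10.2,2.3,9.2,5]
    - [0,-5,0,10.2,2.3,9.2,5]
    - [0,-5,0,10.2,2.3,9.2,5]
    - [0,-5,0,10.2,6,9.2,5]
    - [0,-5,0,10.2,8.3,9.2,5]

```text
t: 28.85
tcp_pos: [0.5036, -0.2391, 0.138]
ee_rot: [-0.096, 0.701, -0.7, 0.095]
ft_force: [0.4, 0.3, -0.5]
finger_gap: 0.0496
```

```bash
python3 - <<'E'
from cells import *
s,P=find("wrist",["c1"]); save(s,"w19.png"); print(robot.read_state()["tcp_pos"])
for m in mark_of(s,"cell1"): print(round(m["score"],2),np.round(m["xy"]),px2w(s,*m["xy"]).round(3))
seq("c1",((.504,-.239,.037),YW),step=26)
E
```

```text
c1 None | upper None
[ 0.50281509 -0.238458    0.13532519]
0.94 [440. 280.] [ 0.463 -0.371  0.021]
0.8 [335. 134.] [ 0.564 -0.238  0.017]
0.72 [359. 289.] [ 0.44  -0.297  0.032]
0.58 [263. 272.] [ 0.503 -0.213  0.135]
c1
   [0.2, 0.1, 0.2, -0.11, 10.01, 0.09] -> [0.504, -0.239, 0.037]
```

c1 was knocked aside to about (.564,-.238). Looking to see whether it is lying down.

```bash
python3 - <<'E'
from cells import *
im=cv2.imread("pics/w19.png"); cv2.imwrite("pics/w19c.png",cv2.resize(im[60:260,220:460],None,fx=3,fy=3))
s=snapshot("wrist"); P=cloud(s)
print(rect(P,None,.008,.045,(.53,.6,-.275,-.21)))
E
```

```text
{'c': array([ 0.5636, -0.24  ]), 'wh': array([34. , 16.7]), 'yaw': np.float64(0.885), 'z': 0.0157, 'n': 853}
```

View pics/w19c.png

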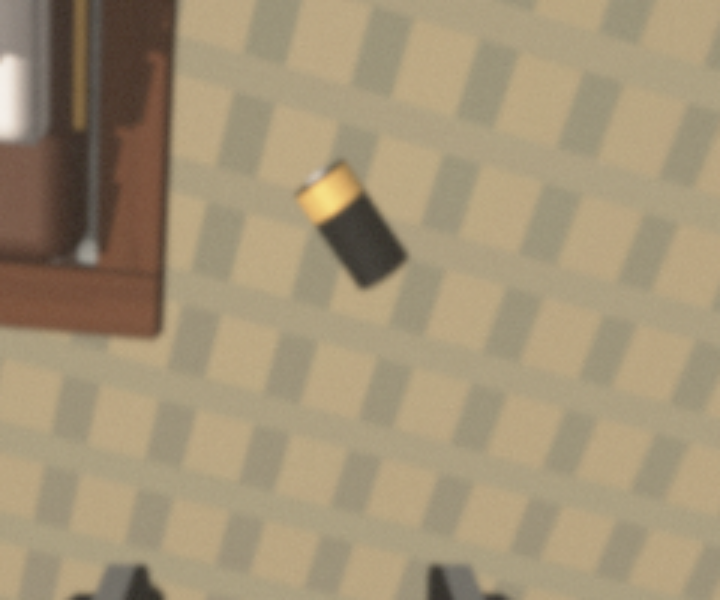

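It's lying down, so I'll grip it across its diameter near one end, then pitch the tool so that it goes end-first into the neck.

```bash
python3 - <<'E'
from cells import *
seq("c1",((.5674,-.2354,.1),-.686),((.5674,-.2354,.028),-.686),step=26)
E
```

```text
c1
   [0.1, -35.1, 0.1, -6.24, 3.87, 1.38] -> [0.567, -0.235, 0.1]
   [-0.0, 0.0, -0.0, 0.0, 7.2, 0.0] -> [0.567, -0.235, 0.028]
```

Call:
arm_command:
  plan:
    - [0,-35.1,0,-6.2,0,1.4,3.5]
    - [0,-35.1,0,-6.2,0,1.4,3.5]
    - [0,-35.1,0,-6.2,2,1.4,3.5]
    - [0,-35.1,0,-6.2,3.8,1.4,3.5]
    - [0,-35.1,0,-6.2,3.8,1.4,3.5]

```text
t: 29.62
tcp_pos: [0.5671, -0.2359, 0.1015]
ee_rot: [-0.303, 0.639, -0.639, 0.302]
ft_force: [-0.9, 1.1, -0.4]
finger_gap: 0.0348
```

```bash
python3 - <<'E'
from cells import *
s=snapshot("wrist"); P=cloud(s); save(s,"w20.png")
print(rect(P,None,.008,.03,(.53,.6,-.275,-.21)),robot.read_state()["tcp_pos"],robot.read_state()["finger_gap"])
seq("c1",((.5674,-.2354,.028),-.686),step=26)
E
```

```text
{'c': array([ 0.5637, -0.24  ]), 'wh': array([34.3, 16.4]), 'yaw': np.float64(0.894), 'z': 0.0155, 'n': 914} [ 0.56740821 -0.23612935  0.10241633] 0.03508253230708728
c1
   [-0.0, -0.1, 0.0, -0.06, 7.44, -0.05] -> [0.567, -0.235, 0.028]
```

Call:
arm_command:
  plan:
    - [0,0,0,-0.05,3,-0.05,3.5]
    - [0,0,0,-0.05,6,-0.05,3.5]
    - [0,0,0,-0.05,7.4,-0.05,3.5]
    - [0,0,0,-0.05,7.4,-0.05,3.5]

```text
t: 30.18
tcp_pos: [0.5669, -0.2356, 0.0277]
ee_rot: [0.303, -0.639, 0.639, -0.302]
ft_force: [0.2, -0.2, 0.1]
finger_gap: 0.0348
```

Call:
arm_command:
  plan:
    - [0,0,0,0,0,0,1]
    - [0,0,0,0,0,0,1]
    - [0,0,0,0,0,0,1]
    - [0,0,0,0,0,0,1]

```text
t: 30.68
tcp_pos: [0.5674, -0.2359, 0.0291]
ee_rot: [0.302, -0.638, 0.64, -0.303]
ft_force: [-2.0, 1.1, 6.5]
finger_gap: 0.0142
```

Call:
arm_command:
  plan:
    - [0,0,0,0,-4,0,1]
    - [0,0,0,0,-9,0,1]
    - [0,0,0,0,-14,0,1]
    - [0,0,0,0,-20,0,1]
    - [0,0,0,0,-22,0,1]

```text
t: 31.3
tcp_pos: [0.5675, -0.2357, 0.2525]
ee_rot: [0.301, -0.637, 0.641, -0.304]
ft_force: [0.1, -1.3, -1.6]
finger_gap: 0.0145
```

```bash
python3 - <<'E'
import h; from cells import *
st=robot.read_state(); print(st["tcp_pos"],st["finger_gap"],st["ft_force"])
s=snapshot("wrist"); save(s,"w21.png"); p=intool(cloud(s),st)
q=p[(np.abs(p[:,2])<.009)&(np.abs(p[:,1]-.015)<.03)&(np.abs(p[:,0])<.04)]; print(len(q),np.percentile(q,[1,50,99],axis=0).round(4).tolist())
seq("jar",((.58,.05,.26),-1.37),step=26)
h.TILT=60; seq("jar tilt",((.58,.05,.26),-1.37),((.616,.1255,.26),-1.37),step=26)
E
```

```text
[ 0.5674609  -0.23573174  0.25254147] 0.014480210252878144 [ 0.13156894 -1.29033832 -1.58150747]
2667 [[-0.0116, -0.0133, -0.0088], [-0.0011, 0.0128, -0.0001], [0.0216, 0.0259, 0.0089]]
jar
   [-0.4, 35.6, -0.2, -20.8, -0.7, -15.6] 
   [0.0, 3.6, 0.0, -0.8, -0.04, -2.48] -> [0.58, 0.05, 0.26]
jar tilt
   [11.4, 20.2, 32.6, -13.0, -0.4, -9.7] 
   [8.8, 15.4, 24.8, -5.95, 2.48, -10.59] -> [0.58, 0.05, 0.26]
   [-0.0, 0.0, -0.0, -2.52, 4.36, -6.68] -> [0.616, 0.126, 0.26]
```

Call:
arm_command:
  plan:
    - [0,35.6,0,-20.8,-0.7,-15.6,1]
    - [0,35.6,0,-20.8,-0.7,-15.6,1]
    - [0,35.6,0,-20.8,-0.7,-15.6,1]
    - [0,35.6,0,-20.8,-0.7,-15.6,1]
    - [0,35.6,0,-20.8,-0.7,-15.6,1]

```text
t: 31.98
tcp_pos: [0.5776, 0.0274, 0.2541]
ee_rot: [0.094, -0.701, 0.701, -0.093]
ft_force: [0.3, -1.0, 0.4]
finger_gap: 0.0141
```

```bash
python3 - <<'E'
import h; from cells import *
st=robot.read_state(); print(st["tcp_pos"],st["finger_gap"])
s=snapshot("wrist"); save(s,"w22.png"); P=cloud(s)
x,y=JAR; b=(x-.08,x+.08,y-.08,y+.08); print(rect(P,None,.106,.13,b),rect(P,None,.03,.13,b))
h.TILT=60; Rt=h.down(-1.37)
# cell lower end (tool .0216,.021,0) over mouth: choose its position
end=np.array([JAR[0],JAR[1],.15]); tcp=end-Rt.apply([.0216,.021,0]); print(tcp)
for z in (.15,.108):
    end=np.array([JAR[0]-.004,JAR[1],z]); print(z,end-Rt.apply([.0216,.021,0]))
seq("tilt",((*tcp[:2],tcp[2]+.05),-1.37),step=26)
E
```

```text
[0.57755992 0.02735807 0.25411751] 0.01413489442784006
{'c': array([0.6172, 0.1263]), 'wh': array([51.8, 51.7]), 'yaw': np.float64(-0.354), 'z': 0.113, 'n': 1426} {'c': array([0.6174, 0.1262]), 'wh': array([95.1, 94.9]), 'yaw': np.float64(-0.776), 'z': 0.0805, 'n': 6126}
[0.60876188 0.12402676 0.17920615]
0.15 [0.60476188 0.12402676 0.17920615]
0.108 [0.60476188 0.12402676 0.13720615]
tilt
   [1.3, 2.3, 39.9, -3.7, 1.7, -5.6] 
   [0.7, 1.1, 20.1, -0.82, 1.68, -2.94] -> [0.609, 0.124, 0.229]
```

View pics/w22.png

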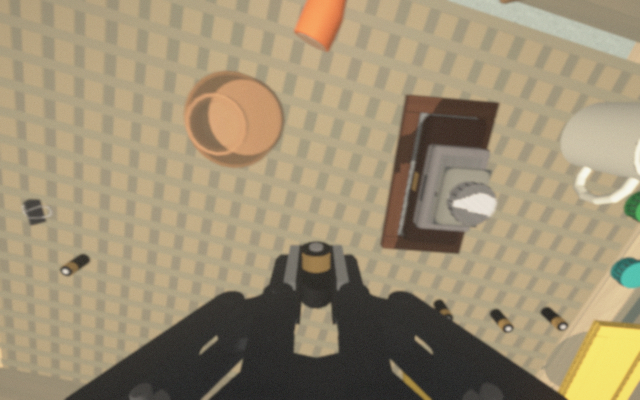

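```bash
sed -i 's/JAR=.*; YW/JAR=np.array([.6173,.1263]); YW/' cells.py; python3 - <<'E'
import h; from cells import *
h.TILT=60; Rt=h.down(-1.37)
o=Rt.apply([.0216,.021,0]); f=lambda z:np.array([JAR[0]-.006*.98,JAR[1]-.006*.2,z])-o
seq("tilt",(f(.19),-1.37),(f(.112),-1.37),step=26)
E
```

```text
tilt
   [1.3, 2.3, 39.9, -3.4, 2.3, -5.7] 
   [0.7, 1.1, 20.1, -0.45, 1.89, -2.92] -> [0.604, 0.124, 0.219]
   [-0.0, 0.0, 0.0, 6.76, 3.9, -0.0] -> [0.604, 0.124, 0.141]
```

Call:
arm_command:
  plan:
    - [0.4,0.6,10,-0.9,0.6,-1.4,1]
    - [0.8,1.2,20,-1.7,1.2,-2.8,1]
    - [1,1.8,30,-2.6,1.8,-4.2,1]
    - [1.3,2.3,40,-3.4,2.3,-5.7,1]
    - [1.3,2.3,40,-3.4,2.3,-5.7,1]

```text
t: 32.65
tcp_pos: [0.5946, 0.0876, 0.2297]
ee_rot: [0.166, 0.684, -0.637, 0.313]
ft_force: [-0.1, 0.3, -0.9]
finger_gap: 0.0145
```

Call:
arm_command:
  plan:
    - [0.3,0.5,10,-0.2,1,-1.5,1]
    - [0.7,1.1,20,-0.5,1.9,-2.9,1]
    - [0.7,1.1,20,-0.5,1.9,-2.9,1]
    - [0.7,1.1,20,-0.5,1.9,-2.9,1]

```text
t: 33.15
tcp_pos: [0.6042, 0.1305, 0.2297]
ee_rot: [0.238, 0.684, -0.56, 0.403]
ft_force: [0.5, 0.3, 0.2]
finger_gap: 0.0143
```

```bash
python3 - <<'E'
import h; from cells import *
h.TILT=60; Rt=h.down(-1.37)
o=Rt.apply([.0216,.021,0]); f=lambda z:np.array([JAR[0]-.006*.98,JAR[1]-.006*.2,z])-o
st=robot.read_state(); print(st["tcp_pos"],st["finger_gap"],"lower end",np.array(st["tcp_pos"])+R.from_quat(st["ee_rot"]).apply([.0216,.021,0]))
s=snapshot("wrist"); p=intool(cloud(s),st)
q=p[(np.abs(p[:,2])<.009)&(np.abs(p[:,1]-.015)<.03)&(np.abs(p[:,0])<.04)]; print(len(q),np.percentile(q,[1,50,99],axis=0).round(4).tolist())
seq("tilt",(f(.112),-1.37),step=26)
E
```

```text
[0.60417551 0.13047923 0.22974401] 0.014309340353014545 lower end [0.6083421  0.13320707 0.20003276]
2689 [[-0.0116, -0.0135, -0.0088], [-0.001, 0.013, 0.0002], [0.0218, 0.0262, 0.0088]]
tilt
   [5.7, 0.3, 5.1, 7.32, 4.87, 1.11] -> [0.604, 0.124, 0.141]
```

Call:
arm_command:
  plan:
    - [5.7,0.3,5.1,0.8,0.6,1.1,1]
    - [5.7,0.3,5.1,3,2,1.1,1]
    - [5.7,0.3,5.1,5.2,3.4,1.1,1]
    - [5.7,0.3,5.1,7.3,4.9,1.1,1]
    - [5.7,0.3,5.1,7.3,4.9,1.1,1]

```text
t: 33.83
tcp_pos: [0.6064, 0.1314, 0.1614]
ee_rot: [0.284, 0.657, -0.559, 0.419]
ft_force: [0.8, -0.4, 0.7]
finger_gap: 0.0144
```

```bash
python3 - <<'E'
import h; from cells import *
st=robot.read_state(); print(st["tcp_pos"],st["finger_gap"],"lower end",np.array(st["tcp_pos"])+R.from_quat(st["ee_rot"]).apply([.0216,.021,0])-[*JAR,0],R.from_quat(st["ee_rot"]).as_matrix()[:,0], st["ft_force"])
s=snapshot("scene"); save(s,"s1.png",(330,140,430,220),6)
E
```

```text
[0.60635689 0.13141468 0.16138505] 0.014411621197570333 lower end [-0.00378815  0.00756409  0.13222399] [-0.48702874 -0.09506649 -0.86819662] [ 0.83352623 -0.41393522  0.65397296]
```

View pics/s1.png

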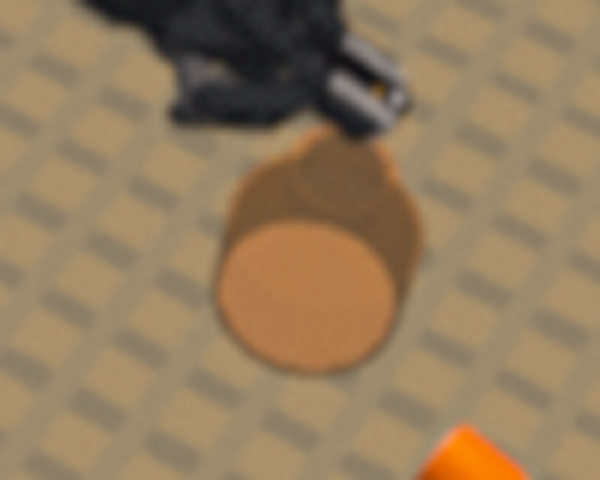

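```bash
python3 - <<'E'
import h; from cells import *
h.TILT=60; Rt=h.down(-1.37)
o=Rt.apply([.0216,.021,0]); f=lambda z:np.array([JAR[0]-.006*.98,JAR[1]-.006*.2,z])-o
seq("tilt",(f(.112),-1.37),step=26)
E
```

```text
tilt
   [2.1, -0.2, 0.0, 1.52, 0.6, 0.66] -> [0.604, 0.124, 0.141]
```

Call:
arm_command:
  plan:
    - [2.1,-0.2,0,0.2,-0.2,0.66,1]
    - [2.1,-0.2,0,0.8,0.2,0.66,1]
    - [2.1,-0.2,0,1.5,0.6,0.66,1]
    - [2.1,-0.2,0,1.5,0.6,0.66,1]
    - [2.1,-0.2,0,1.5,0.6,0.66,1]

```text
t: 34.5
tcp_pos: [0.6037, 0.1251, 0.1437]
ee_rot: [0.289, 0.647, -0.572, 0.413]
ft_force: [0.9, 0.9, -0.3]
finger_gap: 0.0142
```

```bash
python3 - <<'E'
import h; from cells import *
h.TILT=60; Rt=h.down(-1.37)
o=Rt.apply([.0216,.021,0]); f=lambda z:np.array([JAR[0]-.006*.98,JAR[1]-.006*.2,z])-o
st=robot.read_state(); print(st["tcp_pos"],st["finger_gap"],"lower end",np.array(st["tcp_pos"])+R.from_quat(st["ee_rot"]).apply([.0216,.021,0])-[*JAR,0],R.from_quat(st["ee_rot"]).as_matrix()[:,0], st["ft_force"])
seq("tilt",(f(.112),-1.37),step=26)
E
```

```text
[0.60365321 0.12511156 0.14373528] 0.014159691823625885 lower end [-0.00652322  0.00040917  0.11450751] [-0.49275952 -0.09889772 -0.86452721] [ 0.854366    0.86554457 -0.29025728]
tilt
   [0.3, -0.1, 0.2, 0.21, 0.15, 0.16] -> [0.604, 0.124, 0.141]
```

Lower end is over the mouth to within about 1 mm. A small final lowering, then release and retreat back and up along the tool axis.

Call:
arm_command:
  plan:
    - [0,0,0,0.2,0.15,0.1,1]
    - [0,0,0,0.2,0.15,0.1,1]
    - [0,0,0,0.2,0.15,0.1,3.5]
    - [0,0,0,0.2,0.15,0.1,3.5]
    - [0,0,0,0.2,0.15,0.1,3.5]

```text
t: 35.12
tcp_pos: [0.6039, 0.1241, 0.1411]
ee_rot: [0.289, 0.647, -0.573, 0.412]
ft_force: [-0.5, 0.1, 0.3]
finger_gap: 0.0351
```

Call:
arm_command:
  plan:
    - [0,0,0,-3,-2,0,3.5]
    - [0,0,-10,-7,-5,0,3.5]
    - [0,0,-20,-8,-6,0,3.5]
    - [0,0,-30,-8,-6,0,3.5]
    - [0,0,-40,-8,-6,0,3.5]

```text
t: 35.75
tcp_pos: [0.5993, 0.1545, 0.2189]
ee_rot: [0.243, 0.692, -0.541, 0.411]
ft_force: [-0.3, 0.5, 0.6]
finger_gap: 0.0349
```

```bash
python3 - <<'E'
from cells import *
st=robot.read_state(); print(st["tcp_pos"],st["finger_gap"])
seq("up",((.55,.0,.22),YW),((.427,-.209,.1),YW),step=26)
find("top"); s=snapshot("scene"); save(s,"s2.png",(310,120,450,240),5)
E
```

```text
[0.59930582 0.15453246 0.21893332] 0.03494011209909858
up
   [3.7, 0.1, -39.8, 3.0, -6.0, 9.3] 
   [1.6, -0.0, -16.6, 2.49, -0.88, 3.95] -> [0.55, 0.0, 0.22]
   [-0.0, -0.0, -0.0, 16.8, 11.5, 16.2] 
   [-0.0, -0.0, -0.0, 0.64, 0.5, 0.66] -> [0.427, -0.209, 0.1]
c1 (array([ 0.5193, -0.2557]), array([0., 0.]), 0.0108, 1) | upper None
c2 (array([ 0.4264, -0.2088]), array([17.1, 15.3]), 0.0321, 27) | upper (array([ 0.4265, -0.21  ]), array([16.7, 13.7]))
c3 (array([ 0.4325, -0.3002]), array([16.7, 13.4]), 0.0323, 28) | upper (array([ 0.4325, -0.3015]), array([14.2, 13.4]))
c4 (array([ 0.4564, -0.374 ]), array([15.3, 14. ]), 0.0319, 28) | upper (array([ 0.4568, -0.3748]), array([14. , 13.8]))
c5 (array([0.364 , 0.3136]), array([16.4, 14. ]), 0.0302, 30) | upper (array([0.364 , 0.3136]), array([16.4, 14. ]))
```

Call:
arm_command:
  plan:
    - [3.7,0,-40,3,-6,9.3,5]
    - [3.7,0,-40,3,-6,9.3,5]
    - [3.7,0,-40,3,-6,9.3,5]
    - [3.7,0,-40,3,-6,9.3,5]
    - [3.7,0,-40,3,-6,9.3,5]

```text
t: 36.48
tcp_pos: [0.5642, 0.045, 0.2191]
ee_rot: [0.069, 0.725, -0.631, 0.266]
ft_force: [0.3, 0.5, -0.0]
finger_gap: 0.0497
```

```bash
python3 - <<'E'
from cells import *
st=robot.read_state(); print(st["tcp_pos"],st["finger_gap"])
seq("look",((.56,.03,.25),YW),step=26)
E
```

```text
[0.56419378 0.04501345 0.21910275] 0.04973488821602304
look
   [3.9, 1.0, -28.2, -0.75, -3.19, 1.11] -> [0.56, 0.03, 0.25]
```

View pics/s2.png

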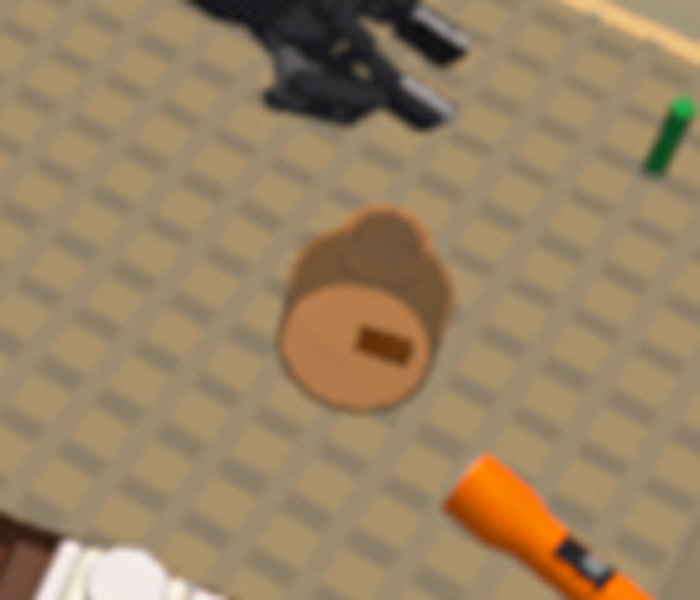

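The cell shows inside the jar at crop (385,345), and the jar is standing. Next is c2, which is upright.

```bash
python3 - <<'E'
from cells import *
seq("c2",((.54,-.03,.2),YW),((.427,-.209,.12),YW),step=26)
E
```

```text
c2
   [3.9, 1.0, -28.2, 4.73, -0.83, 6.54] -> [0.54, -0.03, 0.2]
   [0.0, 0.0, -0.0, 15.68, 7.99, 14.22] -> [0.427, -0.209, 0.12]
```

Call:
arm_command:
  plan:
    - [3.9,1,-28,4.7,-0.8,6.5,5]
    - [3.9,1,-28,4.7,-0.8,6.5,5]
    - [3.9,1,-28,4.7,-0.8,6.5,5]
    - [3.9,1,-28,4.7,-0.8,6.5,5]
    - [3.9,1,-28,4.7,-0.8,6.5,5]

```text
t: 37.1
tcp_pos: [0.5409, -0.0274, 0.1997]
ee_rot: [-0.093, 0.702, -0.699, 0.1]
ft_force: [0.6, -0.3, -0.4]
finger_gap: 0.0498
```

Call:
arm_command:
  plan:
    - [0,0,0,15.7,8,14.2,5]
    - [0,0,0,15.7,8,14.2,5]
    - [0,0,0,15.7,8,14.2,5]
    - [0,0,0,15.7,8,14.2,5]
    - [0,0,0,15.7,8,14.2,5]

```text
t: 37.72
tcp_pos: [0.4271, -0.2081, 0.1185]
ee_rot: [-0.092, 0.701, -0.7, 0.098]
ft_force: [-0.3, 0.3, -0.1]
finger_gap: 0.0498
```

```bash
python3 - <<'E'
from cells import *
print(robot.read_state()["tcp_pos"])
s,P=find("wrist",["c2","c3","c4"])
q=rect(P,None,.026,.045,(.4,.46,-.24,-.18)); c=q["c"] if q else (.4265,-.209)
seq("c2",((*c,.037),YW),step=26)
E
```

```text
[ 0.42705757 -0.20808269  0.11852436]
c2 (array([ 0.4257, -0.2094]), array([17. , 16.7]), 0.0324, 546) | upper (array([ 0.4254, -0.2091]), array([17.3, 16.3]))
c3 (array([ 0.4328, -0.3003]), array([17.3, 16.5]), 0.0316, 631) | upper (array([ 0.4329, -0.3003]), array([17.1, 16.6]))
c4 (array([ 0.4563, -0.3743]), array([17.4, 17.1]), 0.03, 778) | upper (array([ 0.4561, -0.3744]), array([17.1, 17.1]))
c2
   [-0.0, -0.0, -0.6, 0.38, 8.22, 0.09] -> [0.425, -0.209, 0.037]
```

Call:
arm_command:
  plan:
    - [0,0,-0.6,0.2,4,0.1,5]
    - [0,0,-0.6,0.2,8.1,0.1,5]
    - [0,0,-0.6,0.2,8.1,0.1,5]
    - [0,0,-0.6,0.2,8.1,0.1,4]

```text
t: 38.28
tcp_pos: [0.4285, -0.2085, 0.0399]
ee_rot: [0.096, -0.7, 0.702, -0.096]
ft_force: [-0.5, 0.2, 0.1]
finger_gap: 0.04
```

Call:
arm_command:
  plan:
    - [0,0,0,0,0,0,1]
    - [0,0,0,0,0,0,1]
    - [0,0,0,0,0,0,1]
    - [0,0,0,0,0,0,1]
    - [0,0,0,0,0,0,1]

```text
t: 38.9
tcp_pos: [0.4283, -0.209, 0.0399]
ee_rot: [0.096, -0.699, 0.702, -0.096]
ft_force: [-1.3, 4.1, 11.2]
finger_gap: 0.0147
```

Call:
arm_command:
  plan:
    - [0,0,0,0,-3,0,1]
    - [0,0,0,0,-8,0,1]
    - [0,0,0,0,-13,0,1]
    - [0,0,0,0,-17,0,1]
    - [0,0,0,0,-17,0,1]

```text
t: 39.52
tcp_pos: [0.4289, -0.2088, 0.2118]
ee_rot: [0.095, -0.698, 0.703, -0.097]
ft_force: [-0.6, -0.3, -0.1]
finger_gap: 0.0145
```

```bash
cat >> cells.py <<'E'
def held():
    """cell in hand: extents in tool frame (x, y, z)"""
    st=robot.read_state(); print(np.round(st["tcp_pos"],4),"gap",st["finger_gap"])
    s=snapshot("wrist"); p=intool(cloud(s),st)
    q=p[(np.abs(p[:,2])<.0085)&(np.abs(p[:,1]-.015)<.03)&(np.abs(p[:,0])<.03)]
    if len(q)>20: print(len(q),np.percentile(q,[1,50,99],axis=0).round(4).tolist())
    return s
E
python3 - <<'E'
from cells import *
held()
seq("jar",((.54,.0,.2),YW),((*JAR,.2),YW),((*JAR,.145),YW),step=26)
E
```

```text
[ 0.4289 -0.2088  0.2118] gap 0.01453923475640454
2160 [[-0.0116, -0.013, -0.0083], [-0.0032, 0.0075, -0.0002], [0.0103, 0.0383, 0.0084]]
jar
   [-0.2, 0.0, 0.0, -16.36, 0.89, -17.08] -> [0.54, 0.0, 0.2]
   [-0.0, 0.0, 0.0, -10.83, -0.01, -10.1] -> [0.617, 0.126, 0.2]
   [-0.0, 0.0, 0.0, -0.01, 5.5, 0.0] -> [0.617, 0.126, 0.145]
```

Call:
arm_command:
  plan:
    - [0,0,0,-16.4,0.9,-17.1,1]
    - [0,0,0,-16.4,0.9,-17.1,1]
    - [0,0,0,-16.4,0.9,-17.1,1]
    - [0,0,0,-16.4,0.9,-17.1,1]
    - [0,0,0,-16.4,0.9,-17.1,1]

```text
t: 40.2
tcp_pos: [0.5403, 0.003, 0.1968]
ee_rot: [0.099, -0.7, 0.701, -0.095]
ft_force: [-0.7, 0.2, -0.8]
finger_gap: 0.0144
```

Call:
arm_command:
  plan:
    - [0,0,0,-11,0,-10.1,1]
    - [0,0,0,-11,0,-10.1,1]
    - [0,0,0,-11,0,-10.1,1]
    - [0,0,0,-11,0,-10.1,1]
    - [0,0,0,-11,0,-10.1,1]

```text
t: 40.83
tcp_pos: [0.6185, 0.1259, 0.1974]
ee_rot: [0.097, -0.7, 0.701, -0.094]
ft_force: [0.2, 0.3, 0.3]
finger_gap: 0.0145
```

```bash
python3 - <<'E'
from cells import *
s=held(); P=cloud(s); x,y=JAR
print(rect(P,None,.106,.118,(x-.08,x+.08,y-.08,y+.08)))
t=JAR+[.0026,.0007]
seq("jar",((*t,.147),YW),step=26)
E
```

```text
[0.6185 0.1259 0.1974] gap 0.014537668193897424
2156 [[-0.0116, -0.0131, -0.0084], [-0.0032, 0.0076, -0.0002], [0.0102, 0.0383, 0.0084]]
{'c': array([0.6193, 0.127 ]), 'wh': array([52. , 47.8]), 'yaw': np.float64(-1.283), 'z': 0.1129, 'n': 1488}
jar
   [-0.1, -0.0, 0.2, -0.18, 5.07, -0.09] -> [0.62, 0.127, 0.147]
```

Well aligned. Lower, release, lift, and go straight on towards c3.

Call:
arm_command:
  plan:
    - [0,0,0,-0.2,2,0,1]
    - [0,0,0,-0.2,4,0,1]
    - [0,0,0,-0.2,5,0,1]
    - [0,0,0,-0.2,5,0,1]
    - [0,0,0,-0.2,5,0,1]

```text
t: 41.5
tcp_pos: [0.621, 0.1275, 0.1486]
ee_rot: [0.096, -0.7, 0.701, -0.095]
ft_force: [-0.4, -0.3, 0.1]
finger_gap: 0.0148
```

Call:
arm_command:
  plan:
    - [0,0,0,0,0,0,3.5]
    - [0,0,0,0,0,0,4]
    - [0,0,0,0,0,0,4]
    - [0,0,0,0,-3,0,4]
    - [0,0,0,0,-7,0,5]

```text
t: 42.12
tcp_pos: [0.6206, 0.1277, 0.2181]
ee_rot: [0.097, -0.7, 0.701, -0.094]
ft_force: [0.5, 0.2, -0.7]
finger_gap: 0.0497
```

```bash
python3 - <<'E'
from cells import *
print(robot.read_state()["tcp_pos"])
seq("c3",((.54,.0,.2),YW),((.45,-.24,.16),YW),((.4329,-.3003,.1),YW),step=27)
E
```

```text
[0.62057657 0.12768932 0.21807839]
c3
   [-0.1, 0.0, 0.3, 11.18, 1.88, 10.14] -> [0.54, 0.0, 0.2]
   [0.0, 0.0, -0.0, 15.1, 3.98, 20.71] -> [0.45, -0.24, 0.16]
   [0.0, 0.0, -0.0, 3.27, 6.0, 5.35] -> [0.433, -0.3, 0.1]
```

Call:
arm_command:
  plan:
    - [0,0,0.3,11.2,1.9,10.1,5]
    - [0,0,0.3,11.2,1.9,10.1,5]
    - [0,0,0.3,11.2,1.9,10.1,5]
    - [0,0,0.3,11.2,1.9,10.1,5]
    - [0,0,0.3,11.2,1.9,10.1,5]

```text
t: 42.75
tcp_pos: [0.5406, 0.0009, 0.1998]
ee_rot: [0.095, -0.7, 0.701, -0.097]
ft_force: [0.2, 0.5, -0.2]
finger_gap: 0.05
```

Call:
arm_command:
  plan:
    - [0,0,0,15.1,4,20.7,5]
    - [0,0,0,15.1,4,20.7,5]
    - [0,0,0,15.1,4,20.7,5]
    - [0,0,0,15.1,4,20.7,5]
    - [0,0,0,15.1,4,20.7,5]

```text
t: 43.38
tcp_pos: [0.4497, -0.2416, 0.1589]
ee_rot: [0.094, -0.7, 0.701, -0.095]
ft_force: [0.6, 0.6, -0.1]
finger_gap: 0.0501
```

Call:
arm_command:
  plan:
    - [0,0,0,3.2,5,5.3,5]
    - [0,0,0,3.2,5,5.3,5]
    - [0,0,0,3.2,5,5.3,5]

```text
t: 43.75
tcp_pos: [0.4342, -0.2988, 0.1091]
ee_rot: [0.095, -0.701, 0.701, -0.096]
ft_force: [0.3, 0.2, -0.3]
finger_gap: 0.0497
```

```bash
python3 - <<'E'
from cells import *
print(robot.read_state()["tcp_pos"])
s,P=find("wrist",["c3","c4"])
q=rect(P,None,.026,.045,(.4,.47,-.34,-.27)); c=q["c"] if q else (.4329,-.3003)
seq("c3",((*c,.037),YW),step=26)
s=snapshot("scene"); save(s,"s3.png",(310,120,450,240),5)
E
```

```text
[ 0.43423031 -0.29875264  0.10910922]
c3 (array([ 0.4326, -0.3005]), array([17.3, 16.6]), 0.0323, 597) | upper (array([ 0.4326, -0.3005]), array([17.3, 16.6]))
c4 (array([ 0.4564, -0.3745]), array([16.9, 16.8]), 0.032, 686) | upper (array([ 0.4564, -0.3745]), array([16.8, 16.8]))
c3
   [-0.1, 0.1, -0.1, 0.27, 7.29, 0.13] -> [0.433, -0.3, 0.037]
```

View pics/s3.png

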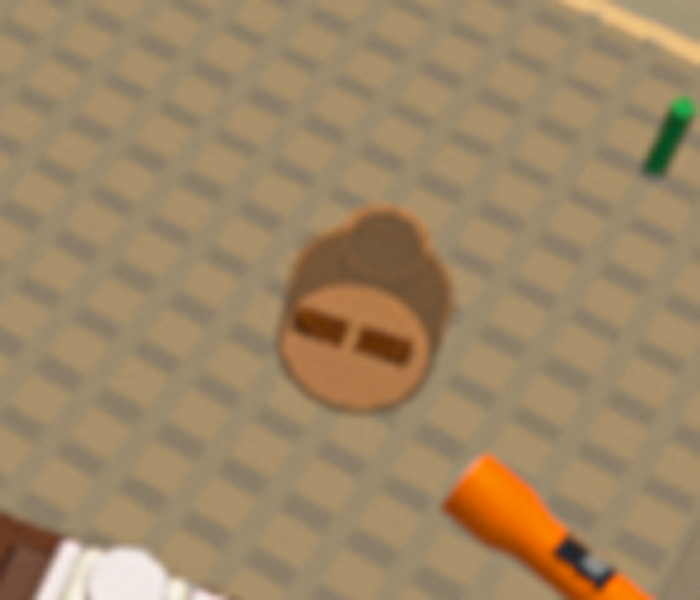

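Two cells are in the jar, at (320,327) and (385,345). Picking c3.

Call:
arm_command:
  plan:
    - [0,0,0,0.3,4,0.1,5]
    - [0,0,0,0.3,7.1,0.1,5]
    - [0,0,0,0.3,7.1,0.1,5]
    - [0,0,0,0.3,7.1,0.1,4]

```text
t: 44.35
tcp_pos: [0.4323, -0.301, 0.0403]
ee_rot: [0.095, -0.7, 0.702, -0.097]
ft_force: [0.7, -0.0, 0.1]
finger_gap: 0.0401
```

Call:
arm_command:
  plan:
    - [0,0,0,0,0,0,1]
    - [0,0,0,0,0,0,1]
    - [0,0,0,0,0,0,1]
    - [0,0,0,0,0,0,1]
    - [0,0,0,0,0,0,1]

```text
t: 44.98
tcp_pos: [0.432, -0.3014, 0.0401]
ee_rot: [0.094, -0.7, 0.702, -0.097]
ft_force: [-1.0, 3.2, 8.5]
finger_gap: 0.0149
```

Call:
arm_command:
  plan:
    - [0,0,0,0,-3,0,1]
    - [0,0,0,0,-8,0,1]
    - [0,0,0,0,-13,0,1]
    - [0,0,0,0,-17,0,1]
    - [0,0,0,0,-17,0,1]

```text
t: 45.6
tcp_pos: [0.4317, -0.3015, 0.2122]
ee_rot: [0.093, -0.698, 0.703, -0.098]
ft_force: [-0.1, 0.0, -0.2]
finger_gap: 0.0147
```

```bash
python3 - <<'E'
from cells import *
held()
seq("jar",((.5,-.08,.2),YW),((*JAR,.2),YW),step=27)
E
```

```text
[ 0.4317 -0.3015  0.2122] gap 0.014655156563182458
2130 [[-0.0116, -0.013, -0.0084], [-0.0059, 0.0077, -0.0002], [0.0097, 0.0385, 0.0083]]
jar
   [-0.2, 0.0, -0.2, -12.56, 0.98, -19.46] -> [0.5, -0.08, 0.2]
   [-0.0, 0.0, -0.0, -16.83, -0.0, -16.73] -> [0.617, 0.126, 0.2]
```

Call:
arm_command:
  plan:
    - [0,0,0,-12.6,1,-19.5,1]
    - [0,0,0,-12.6,1,-19.5,1]
    - [0,0,0,-12.6,1,-19.5,1]
    - [0,0,0,-12.6,1,-19.5,1]
    - [0,0,0,-12.6,1,-19.5,1]

```text
t: 46.28
tcp_pos: [0.5, -0.0768, 0.1973]
ee_rot: [0.097, -0.7, 0.701, -0.097]
ft_force: [-1.0, -0.5, -0.3]
finger_gap: 0.0145
```

Call:
arm_command:
  plan:
    - [0,0,0,-16.8,0,-16.7,1]
    - [0,0,0,-16.8,0,-16.7,1]
    - [0,0,0,-16.8,0,-16.7,1]
    - [0,0,0,-16.8,0,-16.7,1]
    - [0,0,0,-16.8,0,-16.7,1]

```text
t: 46.9
tcp_pos: [0.6175, 0.1282, 0.1969]
ee_rot: [0.096, -0.7, 0.701, -0.097]
ft_force: [0.5, 0.2, -0.3]
finger_gap: 0.0147
```

```bash
python3 - <<'E'
from cells import *
held(); seq("jar",((*JAR,.148),YW),step=26)
E
```

```text
[0.6175 0.1282 0.1969] gap 0.014668959555006614
2129 [[-0.0117, -0.0131, -0.0083], [-0.0059, 0.0077, -0.0003], [0.0097, 0.0384, 0.0084]]
jar
   [-0.1, 0.1, -0.0, -0.02, 4.91, 0.04] -> [0.617, 0.126, 0.148]
```

Call:
arm_command:
  plan:
    - [0,0,0,0,2,0,1]
    - [0,0,0,0,4,0,1]
    - [0,0,0,0,4.9,0,1]
    - [0,0,0,0,4.9,0,1]
    - [0,0,0,0,4.9,0,1]

```text
t: 47.58
tcp_pos: [0.6174, 0.1262, 0.1505]
ee_rot: [0.094, -0.7, 0.701, -0.097]
ft_force: [0.5, 0.5, -0.3]
finger_gap: 0.0147
```

Call:
arm_command:
  plan:
    - [0,0,0,0,0,0,3.5]
    - [0,0,0,0,0,0,4]
    - [0,0,0,0,0,0,4]
    - [0,0,0,0,-3,0,4]
    - [0,0,0,0,-7,0,5]

```text
t: 48.2
tcp_pos: [0.6166, 0.1266, 0.2196]
ee_rot: [0.096, -0.7, 0.701, -0.096]
ft_force: [0.3, -0.5, 1.0]
finger_gap: 0.0501
```

Call:
arm_command:
  plan:
    - [0,0,0,16.8,1.8,16.7,5]
    - [0,0,0,16.8,1.8,16.7,5]
    - [0,0,0,16.8,1.8,16.7,5]
    - [0,0,0,16.8,1.8,16.7,5]
    - [0,0,0,16.8,1.8,16.7,5]

```text
t: 48.82
tcp_pos: [0.4988, -0.0815, 0.2016]
ee_rot: [0.094, -0.7, 0.701, -0.095]
ft_force: [0.1, -0.1, -1.2]
finger_gap: 0.05
```

Call:
arm_command:
  plan:
    - [0,0,0,8.8,4,20.4,5]
    - [0,0,0,8.8,4,20.4,5]
    - [0,0,0,8.8,4,20.4,5]
    - [0,0,0,8.8,4,20.4,5]
    - [0,0,0,8.8,4,20.4,5]

```text
t: 49.45
tcp_pos: [0.4699, -0.3009, 0.1609]
ee_rot: [0.094, -0.7, 0.701, -0.096]
ft_force: [-0.3, 0.7, 1.0]
finger_gap: 0.0497
```

Call:
arm_command:
  plan:
    - [0,0,0,3.3,5,6.8,5]
    - [0,0,0,3.3,5,6.8,5]
    - [0,0,0,3.3,5,6.8,5]

```text
t: 49.82
tcp_pos: [0.4567, -0.3735, 0.1105]
ee_rot: [-0.095, 0.701, -0.7, 0.096]
ft_force: [1.0, 1.0, 1.1]
finger_gap: 0.0502
```

```bash
python3 - <<'E'
from cells import *
print(robot.read_state()["tcp_pos"])
s,P=find("wrist",["c4"])
q=rect(P,None,.026,.045,(.42,.49,-.41,-.34)); c=q["c"] if q else (.4564,-.3745)
seq("c4",((*c,.039),YW),step=26)
s=snapshot("scene"); save(s,"s4.png",(310,120,450,240),5)
E
```

```text
[ 0.45665202 -0.37354967  0.11047174]
c4 (array([ 0.4565, -0.375 ]), array([16.9, 16.5]), 0.0323, 584) | upper (array([ 0.4565, -0.3751]), array([16.8, 16.6]))
c4
   [-0.0, 0.1, -0.1, 0.13, 7.25, 0.18] -> [0.456, -0.375, 0.039]
```

Call:
arm_command:
  plan:
    - [0,0,0,0.1,4,0.2,5]
    - [0,0,0,0.1,7.2,0.2,5]
    - [0,0,0,0.1,7.2,0.2,5]
    - [0,0,0,0.1,7.2,0.2,4]

```text
t: 50.42
tcp_pos: [0.4574, -0.376, 0.0416]
ee_rot: [0.095, -0.699, 0.702, -0.097]
ft_force: [0.1, -0.3, 0.3]
finger_gap: 0.0403
```

Call:
arm_command:
  plan:
    - [0,0,0,0,0,0,1]
    - [0,0,0,0,0,0,1]
    - [0,0,0,0,0,0,1]
    - [0,0,0,0,0,0,1]
    - [0,0,0,0,0,0,1]

```text
t: 51.05
tcp_pos: [0.457, -0.3764, 0.0413]
ee_rot: [0.094, -0.7, 0.702, -0.097]
ft_force: [-0.2, 3.1, 8.3]
finger_gap: 0.0144
```

Call:
arm_command:
  plan:
    - [0,0,0,0,-3,0,1]
    - [0,0,0,0,-8,0,1]
    - [0,0,0,0,-13,0,1]
    - [0,0,0,0,-17,0,1]
    - [0,0,0,0,-17,0,1]

```text
t: 51.68
tcp_pos: [0.4566, -0.3766, 0.2138]
ee_rot: [0.093, -0.698, 0.703, -0.098]
ft_force: [-0.6, -0.3, -0.6]
finger_gap: 0.0146
```

Call:
arm_command:
  plan:
    - [0,0,0,-10.2,0.5,-20.5,1]
    - [0,0,0,-10.2,0.5,-20.5,1]
    - [0,0,0,-10.2,0.5,-20.5,1]
    - [0,0,0,-10.2,0.5,-20.5,1]
    - [0,0,0,-10.2,0.5,-20.5,1]

```text
t: 52.3
tcp_pos: [0.4993, -0.1487, 0.2041]
ee_rot: [0.096, -0.7, 0.701, -0.098]
ft_force: [0.2, -0.5, -0.5]
finger_gap: 0.0146
```

Call:
arm_command:
  plan:
    - [0,0,0,-6.9,0,-13.7,1]
    - [0,0,0,-6.9,0,-13.7,1]
    - [0,0,0,-6.9,0,-13.7,1]
    - [0,0,0,-6.9,0,-13.7,1]

```text
t: 52.8
tcp_pos: [0.5289, 0.0002, 0.204]
ee_rot: [0.096, -0.7, 0.701, -0.097]
ft_force: [0.4, -1.0, -0.5]
finger_gap: 0.0146
```

Call:
arm_command:
  plan:
    - [0,0,0,-11.8,0,-9.8,1]
    - [0,0,0,-11.8,0,-9.8,1]
    - [0,0,0,-11.8,0,-9.8,1]
    - [0,0,0,-11.8,0,-9.8,1]
    - [0,0,0,-11.8,0,-9.8,1]

```text
t: 53.42
tcp_pos: [0.6162, 0.1237, 0.2042]
ee_rot: [0.095, -0.7, 0.701, -0.096]
ft_force: [0.3, -0.2, -0.2]
finger_gap: 0.0147
```

```bash
python3 - <<'E'
from cells import *
held(); seq("jar",((*JAR,.148),YW),step=26)
E
```

```text
[0.6162 0.1237 0.2042] gap 0.014743451741596214
2125 [[-0.0117, -0.013, -0.0084], [-0.0051, 0.0088, -0.0002], [0.0096, 0.0398, 0.0084]]
jar
   [-0.1, -0.1, -0.1, -0.17, 5.65, -0.23] -> [0.617, 0.126, 0.148]
```

View pics/s4.png

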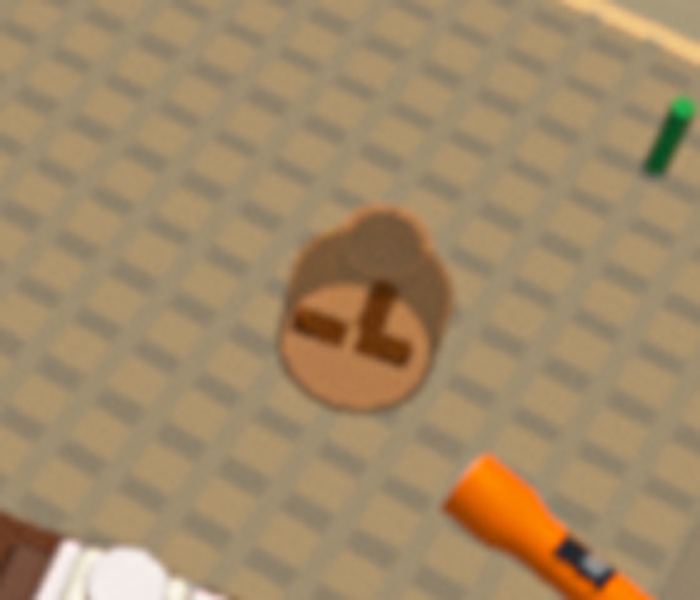

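Three are in the jar, one leaning at (378,310). Dropping c4, then over to c5.

Call:
arm_command:
  plan:
    - [0,0,0,-0.2,2,-0.2,1]
    - [0,0,0,-0.2,4,-0.2,1]
    - [0,0,0,-0.2,5.6,-0.2,1]
    - [0,0,0,-0.2,5.6,-0.2,1]
    - [0,0,0,-0.2,5.6,-0.2,1]

```text
t: 54.1
tcp_pos: [0.6181, 0.1278, 0.1492]
ee_rot: [0.094, -0.7, 0.701, -0.097]
ft_force: [-0.3, 0.4, 0.3]
finger_gap: 0.0145
```

Call:
arm_command:
  plan:
    - [0,0,0,0,0,0,3.5]
    - [0,0,0,0,0,0,4]
    - [0,0,0,0,0,0,4]
    - [0,0,0,0,-3,0,4]
    - [0,0,0,0,-7,0,5]

```text
t: 54.72
tcp_pos: [0.6173, 0.1278, 0.2187]
ee_rot: [0.096, -0.7, 0.701, -0.096]
ft_force: [-0.4, 0.4, -0.8]
finger_gap: 0.0498
```

Call:
arm_command:
  plan:
    - [0,0,0,9.7,1,-12.5,5]
    - [0,0,0,9.7,1,-12.5,5]
    - [0,0,0,9.7,1,-12.5,5]
    - [0,0,0,9.7,1,-12.5,5]
    - [0,0,0,9.7,1,-12.5,5]

```text
t: 55.35
tcp_pos: [0.4912, 0.2221, 0.2085]
ee_rot: [0.095, -0.7, 0.701, -0.097]
ft_force: [0.6, 0.3, -0.4]
finger_gap: 0.0503
```

Call:
arm_command:
  plan:
    - [0,0,0,9.7,8,-12.5,5]
    - [0,0,0,9.7,8,-12.5,5]
    - [0,0,0,9.7,8,-12.5,5]
    - [0,0,0,9.7,8,-12.5,5]
    - [0,0,0,9.7,8,-12.5,5]

```text
t: 55.98
tcp_pos: [0.3652, 0.3164, 0.1282]
ee_rot: [0.094, -0.7, 0.701, -0.097]
ft_force: [-0.8, -0.3, -0.2]
finger_gap: 0.0501
```

```bash
python3 - <<'E'
from cells import *
print(robot.read_state()["tcp_pos"],np.round(robot.read_state()["q"],2))
s,P=find("wrist",["c5"])
q=rect(P,None,.026,.045,(.33,.4,.28,.35)); c=q["c"] if q else (.3638,.3155)
seq("c5",((*c,.039),YW),step=26)
s=snapshot("scene"); save(s,"s5.png",(310,120,450,240),5)
E
```

```text
[0.36517393 0.31641183 0.12819252] [ 0.64  0.31  1.84 -0.    0.99  1.94]
c5 (array([0.3638, 0.3157]), array([16.8, 16.6]), 0.0324, 494) | upper (array([0.3636, 0.3156]), array([17.1, 16.1]))
c5
   [-0.1, -0.0, -0.2, 0.22, 8.94, 0.0] -> [0.364, 0.316, 0.039]
```

Call:
arm_command:
  plan:
    - [0,0,0,0.2,4,0,5]
    - [0,0,0,0.2,8.8,0,5]
    - [0,0,0,0.2,8.8,0,5]
    - [0,0,0,0.2,8.8,0,4]

```text
t: 56.58
tcp_pos: [0.3635, 0.3163, 0.0415]
ee_rot: [0.094, -0.701, 0.701, -0.097]
ft_force: [-0.2, 0.2, 0.9]
finger_gap: 0.0403
```

Call:
arm_command:
  plan:
    - [0,0,0,0,0,0,1]
    - [0,0,0,0,0,0,1]
    - [0,0,0,0,0,0,1]
    - [0,0,0,0,0,0,1]
    - [0,0,0,0,0,0,1]

```text
t: 57.2
tcp_pos: [0.3632, 0.3165, 0.0416]
ee_rot: [-0.094, 0.701, -0.701, 0.098]
ft_force: [-0.2, -2.5, 10.1]
finger_gap: 0.0144
```

Call:
arm_command:
  plan:
    - [0,0,0,0,-3,0,1]
    - [0,0,0,0,-8,0,1]
    - [0,0,0,0,-13,0,1]
    - [0,0,0,0,-17,0,1]
    - [0,0,0,0,-17,0,1]

```text
t: 57.82
tcp_pos: [0.3627, 0.3168, 0.2136]
ee_rot: [-0.093, 0.701, -0.7, 0.099]
ft_force: [-0.8, -0.0, -0.9]
finger_gap: 0.0144
```

Call:
arm_command:
  plan:
    - [0,0,0,-9.7,0.4,12.5,1]
    - [0,0,0,-9.7,0.4,12.5,1]
    - [0,0,0,-9.7,0.4,12.5,1]
    - [0,0,0,-9.7,0.4,12.5,1]
    - [0,0,0,-9.7,0.4,12.5,1]

```text
t: 58.45
tcp_pos: [0.4882, 0.222, 0.2059]
ee_rot: [0.095, -0.7, 0.701, -0.096]
ft_force: [-0.2, 0.1, -0.8]
finger_gap: 0.0143
```

Call:
arm_command:
  plan:
    - [0,0,0,-9.7,0,12.5,1]
    - [0,0,0,-9.7,0,12.5,1]
    - [0,0,0,-9.7,0,12.5,1]
    - [0,0,0,-9.7,0,12.5,1]
    - [0,0,0,-9.7,0,12.5,1]

```text
t: 59.08
tcp_pos: [0.615, 0.1285, 0.2065]
ee_rot: [0.095, -0.7, 0.701, -0.097]
ft_force: [-0.6, -0.7, -0.1]
finger_gap: 0.0143
```

```bash
python3 - <<'E'
from cells import *
s=held(); P=cloud(s); x,y=JAR; print(rect(P,None,.106,.118,(x-.08,x+.08,y-.08,y+.08)))
seq("jar",((*JAR,.148),YW),step=26)
E
```

```text
[0.615  0.1285 0.2065] gap 0.014250185438535082
2118 [[-0.0116, -0.0129, -0.0083], [-0.0056, 0.0091, 0.0002], [0.0099, 0.04, 0.0084]]
{'c': array([0.6187, 0.1267]), 'wh': array([51.5, 49.5]), 'yaw': np.float64(-1.338), 'z': 0.1129, 'n': 1444}
jar
   [-0.1, 0.1, -0.1, -0.16, 5.87, 0.28] -> [0.617, 0.126, 0.148]
```

Drop c5, then retreat up and towards the base, away from everything, and check the scene for a possible sixth cell.

Call:
arm_command:
  plan:
    - [0,0,0,-0.2,2,0.3,1]
    - [0,0,0,-0.2,4,0.3,1]
    - [0,0,0,-0.2,5.8,0.3,1]
    - [0,0,0,-0.2,5.8,0.3,1]
    - [0,0,0,-0.2,5.8,0.3,1]

```text
t: 59.75
tcp_pos: [0.6189, 0.1251, 0.1491]
ee_rot: [0.095, -0.7, 0.701, -0.097]
ft_force: [-0.2, -0.3, -0.2]
finger_gap: 0.0149
```

Call:
arm_command:
  plan:
    - [0,0,0,0,0,0,3.5]
    - [0,0,0,0,0,0,4]
    - [0,0,0,0,0,0,4]
    - [0,0,0,0,-3,0,4]
    - [0,0,0,0,-7,0,5]

```text
t: 60.38
tcp_pos: [0.6181, 0.1249, 0.2187]
ee_rot: [0.095, -0.7, 0.701, -0.096]
ft_force: [-0.1, 0.4, 0.6]
finger_gap: 0.05
```

Call:
arm_command:
  plan:
    - [0,0,0,16,-6,-3,5]
    - [0,0,0,16,-6,-3,5]
    - [0,0,0,16,-6,-3,5]
    - [0,0,0,16,-6,-3,5]
    - [0,0,0,16,-6,-3,5]

```text
t: 61.0
tcp_pos: [0.4566, 0.1111, 0.2783]
ee_rot: [0.095, -0.7, 0.701, -0.097]
ft_force: [-0.5, 0.1, -0.4]
finger_gap: 0.05
```

Call:
arm_command:
  plan:
    - [0,0,0,6,-4,-3,5]
    - [0,0,0,6,-4,-3,5]
    - [0,0,0,6,-4,-3,5]
    - [0,0,0,6,-4,-3,5]
    - [0,0,0,6,-4,-3,5]

```text
t: 61.62
tcp_pos: [0.3908, 0.1237, 0.3172]
ee_rot: [0.095, -0.7, 0.701, -0.096]
ft_force: [-0.4, -0.3, -0.1]
finger_gap: 0.0504
```

```bash
python3 - <<'E'
from h import *
print(robot.read_state()["t"],robot.read_state()["tcp_pos"])
s=snapshot("top"); save(s,"t9.png"); P=cloud(s); o=np.array([.0015,.0024])
for n,(x,y,r,lo,hi) in dict(case=(.606,-.124,.1,.03,.05),tin=(.606,-.124,.1,.055,.07),buds=(.606,-.124,.1,.075,.095),salve=(.606,-.124,.1,.098,.12),jar=(.617,.126,.08,.1,.15),jarb=(.617,.126,.08,.02,.15),mug=(.71,-.295,.07,.03,.12)).items():
    q=rect(P,None,lo,hi,(x-r,x+r,y-r,y+r)); print(n,q and (q["c"]+o,q["wh"],q["yaw"],q["z"]))
for o2 in ["cell1","clip","lip_balm","flashlight","mug"]:
    for m in mark_of(s,o2)[:6]:
        if m["score"]>.25: print(o2,round(m["score"],2),np.round(m["xy"]))
c=snapshot("scene"); a=cv2.resize(s["color"][90:310,170:500],None,fx=2.2,fy=2.2)[:,:,::-1]; b=cv2.resize(c["color"][60:400,130:470],None,fx=1,fy=1)[:,:,::-1]
cv2.imwrite("pics/fin.png",a)
cv2.imwrite("pics/fin2.png",cv2.resize(c["color"][60:260,150:470][:,:,::-1],None,fx=2.4,fy=2.4,interpolation=cv2.INTER_CUBIC))
E
```

```text
61.625 [0.39076382 0.12371067 0.31717754]
case (array([ 0.5468, -0.1368]), array([67.5, 33.7]), np.float64(-1.451), 0.0389)
tin (array([ 0.607 , -0.1242]), array([96.6, 63.8]), np.float64(0.187), 0.0615)
buds (array([ 0.6057, -0.1263]), array([64.8, 48.3]), np.float64(0.192), 0.0831)
salve (array([ 0.6067, -0.127 ]), array([42.5, 38.5]), np.float64(-0.019), 0.1034)
jar (array([0.6166, 0.1256]), array([51.6, 49.5]), np.float64(1.496), 0.1127)
jarb (array([0.6161, 0.1245]), array([93.7, 92.6]), np.float64(0.012), 0.0753)
mug (array([ 0.7022, -0.2904]), array([100.4,  78.5]), np.float64(-0.667), 0.0745)
cell1 0.56 [266. 163.]
clip 0.62 [195. 232.]
lip_balm 0.45 [205. 150.]
flashlight 0.71 [293. 123.]
mug 0.77 [395. 138.]
```

View pics/fin2.png

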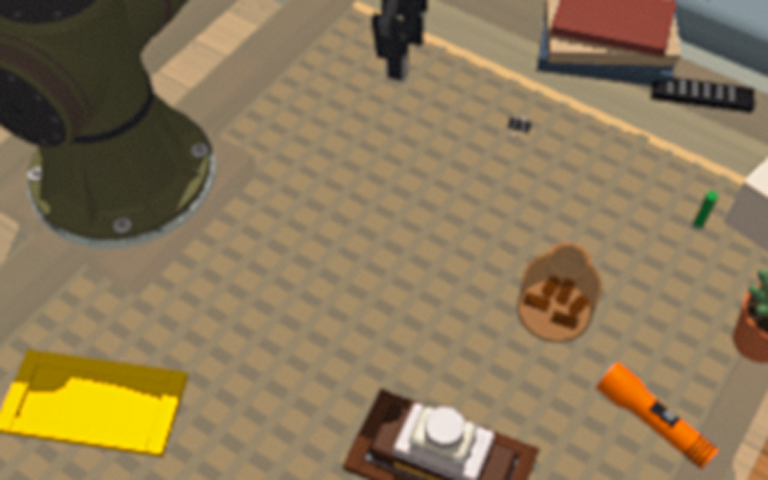

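View pics/fin.png

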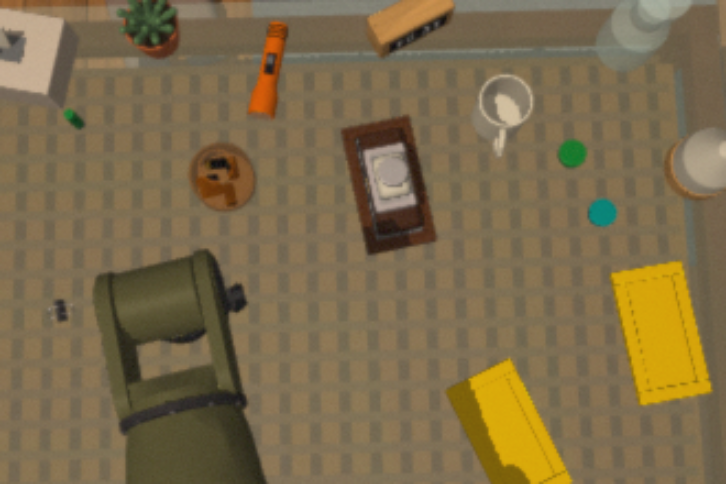

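Five cells lie inside the standing jar at (556,302), and no sixth is visible in either view. The stack is on the walnut tray and the bystanders are unmoved.

```bash
python3 -c "
from cell import robot
print(robot.hand_in())"
```

```text
the job is handed in; nothing more can be done
None
```

The nightstand is tidied and I handed the job in, after about 62 s of robot time. The hand-in gives no verdict.

**Stack:** The spectacle case is seated in the walnut tray's pocket. Its top measured 40 mm along its whole length, which is right for seated. The lozenge tin, earbud case and steel salve tin are stacked on it in that order. In the last top-camera check each was within about 3 mm of the tray centre, at heights that fit lying flat.

**Cells:** I found five, and the last pictures show all five inside the jar, which is standing. One had been knocked over partway through, so I gripped it lying down and dropped it in end-first. I saw no sixth cell in either camera's final view.

**Checks that disagreed or were limited:**
- **Case:** the last top-camera measurement saw only the part of the case not covered by the stack. Its seating therefore rests on the full check made just before stacking, which put it about 2.5 mm off centre.
- **Mug:** its outline centre read about 1 cm different from the start (limit 40 mm). The arm never went near it and it looks unmoved, so I take this as measurement scatter.
- **Other bystanders:** the flashlight, lip balm and binder clip showed no real change, at most about 4 pixels in the top picture.

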